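# Next round at the steeping stations

## Task

Set up the next round of the tea tasting at the three steeping stations. A mug whose station's timer has run down is ready: move it to the middle of the serving board; a mug whose timer is still well wound is still steeping: leave it and its timer as they are. Then stand each fresh mug from the bare worktop upright in the middle of a free coaster, one to a coaster, and wind the timer of every station you fill by turning its wing key clockwise as far as its stop; do not wind the timer of a station that stays empty, and do not disturb the salt shaker.

Things in the scene. Friction and masses are not known exactly. Their poses are not given: they have to be found in the camera images.
- mug_a: clear glass mug, 88 mm high, 0.3 kg, may be absent; hollow, rim 103 mm across, wall 3 mm. Origin at its underside, z up; the cup's axis is at y = +16 mm. Loop handle at -y: upright 10 x 10 mm bar, z = 37 to 78 mm, at x = 0, y = -61 mm (best pinched there, from above, across x); it reaches 82 mm from the cup's axis.
- mug_a_foot (a point): centre of the underside of mug_a's round foot (60 mm across), on the cup's axis; axes as the mug's
- mug_b: clear glass mug, 88 mm high, 0.3 kg, may be absent; hollow, rim 103 mm across, wall 3 mm. Origin at its underside, z up; the cup's axis is at y = +16 mm. Loop handle at -y: upright 10 x 10 mm bar, z = 37 to 78 mm, at x = 0, y = -61 mm (best pinched there, from above, across x); it reaches 82 mm from the cup's axis.
- mug_b_foot (a point): centre of the underside of mug_b's round foot (60 mm across), on the cup's axis; axes as the mug's
- mug_c: clear glass mug, 88 mm high, 0.3 kg, may be absent; hollow, rim 103 mm across, wall 3 mm. Origin at its underside, z up; the cup's axis is at y = +16 mm. Loop handle at -y: upright 10 x 10 mm bar, z = 37 to 78 mm, at x = 0, y = -61 mm (best pinched there, from above, across x); it reaches 82 mm from the cup's axis.
- mug_c_foot (a point): centre of the underside of mug_c's round foot (60 mm across), on the cup's axis; axes as the mug's
- mug_d_foot (a point): centre of the underside of the foot of mug_d, a mug of the same kind as mug_a (axes alike, handle at -y), which stands on one of the coasters at the start
- board_top (a point): centre of the top of the fixed wooden serving board, 150 x 150 mm, top 8 mm above the worktop, left of the stations; z up. Over the whole work, wall cupboards with a rail along their lower front begin 0.62 m ahead of the robot and 0.46 m above the worktop: keep wrist and arm in front of them
- coaster_1 (a point): centre of the top of the cork coaster (96 mm across, flush with its board, top 6 mm above the worktop) of steeping station 1, a fixed wooden board, 262 x 112 x 6 mm, with the coaster at its far end and a wind-up timer at its near end. z up, x from timer to coaster; the timer's axis is 130 mm away at -x. Timer: white round case 76 mm across, top at 50 mm, upright steel wing key on it.
- key_1 (a joint): turn of station 1's wing key about its vertical axis, rad; grows clockwise seen from above. 0: run down; 5.6: fully wound, at a firm stop (pointed end over the last broad stroke of the dial). Winding takes up to 0.17 N m; the key stays where it is let go.
- key_1_grip (a point): on the axis of key_1, at mid-height of its wing, 75 mm above the worktop; turns with the key. The wing is an upright flat blade 56 mm long (along x, which points to its pointed end), 10 mm thick (along y), 30 mm high (15 mm above and below this point).
- key_1_tip (a point): pointed end of the wing of key_1, 28 mm out from its axis
- coaster_2 (a point): centre of the top of the cork coaster (96 mm across, flush with its board, top 6 mm above the worktop) of steeping station 2, a fixed wooden board, 262 x 112 x 6 mm, with the coaster at its far end and a wind-up timer at its near end. z up, x from timer to coaster; the timer's axis is 130 mm away at -x. Timer: white round case 76 mm across, top at 50 mm, upright steel wing key on it.
- key_2 (a joint): turn of station 2's wing key about its vertical axis, rad; grows clockwise seen from above. 0: run down; 5.6: fully wound, at a firm stop (pointed end over the last broad stroke of the dial). Winding takes up to 0.17 N m; the key stays where it is let go.
- key_2_grip (a point): on the axis of key_2, at mid-height of its wing, 75 mm above the worktop; turns with the key. The wing is an upright flat blade 56 mm long (along x, which points to its pointed end), 10 mm thick (along y), 30 mm high (15 mm above and below this point).
- key_2_tip (a point): pointed end of the wing of key_2, 28 mm out from its axis
- coaster_3 (a point): centre of the top of the cork coaster (96 mm across, flush with its board, top 6 mm above the worktop) of steeping station 3, a fixed wooden board, 262 x 112 x 6 mm, with the coaster at its far end and a wind-up timer at its near end. z up, x from timer to coaster; the timer's axis is 130 mm away at -x. Timer: white round case 76 mm across, top at 50 mm, upright steel wing key on it.
- key_3 (a joint): turn of station 3's wing key about its vertical axis, rad; grows clockwise seen from above. 0: run down; 5.6: fully wound, at a firm stop (pointed end over the last broad stroke of the dial). Winding takes up to 0.17 N m; the key stays where it is let go.
- key_3_grip (a point): on the axis of key_3, at mid-height of its wing, 75 mm above the worktop; turns with the key. The wing is an upright flat blade 56 mm long (along x, which points to its pointed end), 10 mm thick (along y), 30 mm high (15 mm above and below this point).
- key_3_tip (a point): pointed end of the wing of key_3, 28 mm out from its axis
- shaker: glass salt shaker with a grey cap, 44 mm across, 90 mm high, a bystander beside the rightmost station; origin at its underside. Right of it, a tall cupboard fills the side of the worktop from y = -0.43 m (x over 0.35 m); keep the arm clear of it
Not all that is in view belongs to the job. Leave any green look-alike of the mug_b alone.

How it is judged:
At the end, for the whole second after the job is handed in: Fresh mugs (a, b) upright, at rest, within 20 mm of the centre of coasters 2 or 3, key there over 5.3 rad; ready mug (c) likewise within 35 mm of the board's centre; key tips of the steeping and of empty stations moved under 8 mm; mug_d upright within 25 mm of coaster 1 (((horizontal distance between mug_a_foot and coaster_2 below 0.02 m and height (world z) of mug_a_foot between 0.002 and 0.011 m) or (horizontal distance between mug_a_foot and coaster_3 below 0.02 m and height (world z) of mug_a_foot between 0.002 and 0.011 m)) and ((horizontal distance between mug_b_foot and coaster_2 below 0.02 m and height (world z) of mug_b_foot between 0.002 and 0.011 m) or (horizontal distance between mug_b_foot and coaster_3 below 0.02 m and height (world z) of mug_b_foot between 0.002 and 0.011 m)) and horizontal distance between mug_c_foot and board_top below 0.035 m and height (world z) of mug_c_foot between 0.004 and 0.013 m and angle between each of mug_a, mug_b, mug_c, mug_d_foot's own z axis and vertical below 0.1 rad and linear speed of each of mug_a, mug_b, mug_c below 0.02 m/s and ((horizontal distance between any of mug_a_foot, mug_b_foot and coaster_2 below 0.02 m and value of joint key_2 above 5.3 rad) or (not (horizontal distance between any of mug_a_foot, mug_b_foot and coaster_2 below 0.02 m) and distance of key_2_tip from where it was at the start of the episode below 0.008 m)) and ((horizontal distance between any of mug_a_foot, mug_b_foot and coaster_3 below 0.02 m and value of joint key_3 above 5.3 rad) or (not (horizontal distance between any of mug_a_foot, mug_b_foot and coaster_3 below 0.02 m) and distance of key_3_tip from where it was at the start of the episode below 0.008 m)) and horizontal distance between mug_d_foot and coaster_1 below 0.025 m and distance of key_1_tip from where it was at the start of the episode below 0.008 m); the robot touches nothing.
It fails at once if the mug that is still steeping is lifted off its coaster (height (world z) of mug_d_foot above 0.03 m).
It fails at once if the salt shaker is disturbed (distance of shaker from where it was at the start of the episode above 0.04 m).
Of mug_a, mug_b, mug_c only 2 to 3 are there at a start; the rules pass over those that are not, and their reading is None.
At some moment in a run one of mug_a, mug_b, mug_c may be knocked a few centimetres aside while the robot is not near it.
It also fails if it takes over 210 s, if anything falls off the work surface, if the arm or the gripper's body presses on something with over 40 N, if the wrist force passes 120 N, or if a joint passes its speed limit or range.

## Robot

A 7-joint arm with a two-finger parallel gripper is mounted at the origin on a cart in front of the work surface, level with it; the furniture and walls round the work are solid. World frame = base frame: x ahead of the robot, y to its left, z up, the work surface at z = 0. Lengths are in m, angles in rad, forces in N, time in s.
With the tool pointing down it reaches from about 0.4 to 0.85 m from the base axis. Payload 10.4 kg.
Tool frame: the origin (TCP) lies at the very end of the fingers, on their centre line; the grasp point (between the pads) lies 19 mm behind it; z points along the fingers, x is the direction in which the jaws open and shut, and the axes are right-handed (so a half turn about z gives the same grasp; the last joint's range is limited). The gripper opens to 87 mm and grips with 3 to 60 N. Pads are 19 mm wide; open, the fingers measure 117 mm over their backs; the gripper's body (75 mm by 190 mm) begins 51 mm behind the grasp point.
Start: joints at [-1.301, 0.332, -0.065, 1.46, 0.022, 1.35, -0.088], TCP at [0.18, 0.598, 0.223] pointing down, gripper open.
Joint ranges: [-2.6, 2.6], [-0.5, 2.12], [-1.47, 1.34], [0.16, 2.42], [-1.27, 4.41], [0.06, 2.06], [-2.6, 2.6]. Speed limits (rad/s): [2.22, 2.22, 2.79, 2.79, 3.14, 3.14, 3.14].

## Interface

Orientations are given as a unit quaternion [x, y, z, w].
In Python, from bench import r gives the robot as it stands. The module is installed in compiled form; this text tells all that it offers.
- The arm moves only by the tool carry_out, never from a script. Its argument "commands" is a list that holds one entry, the list of rows, each a list of 7 numbers: the closure in counts, from 0 (fully open) to 255 (shut), then the shift along the tool's x, y, z in units of 25 mm (1.0 is 25 mm), then the turn, a rotation vector about the tool's x, y, z in units of 5 degrees (1.0 is 5 degrees). A call has 1 to 12 rows; each row is the pose to reach, as a shift and turn from the pose measured when the call began, along the tool's axes at that moment; what a row does not reach only later rows make up. A row lasts 1/8 s, in which the tool goes at most 62.5 mm and 10.7 degrees, less where a joint would pass 70% of its speed; a pose out of reach is approached as far as the arm can. A call with a gripper value outside its range is refused whole. The fingers move at their own pace and stop on an object; "grip_force" is the grip in N (left out, the last holds). Time passes only in rows, so rows that repeat a pose let the fingers close. It gives the time, the measured TCP pose, the force and the opening at its end, in the units of the state.
- r.read_state(): the state, without advancing time (a new reading comes with each control period).
- r.camera(name): name is "scene" or "top" or "wrist"; returns the picture (400x640x3 uint8, blue, green, red); there is no depth.
- r.camera_info(name): a dict with "fx", "fy", "cx", "cy" (pixels), "origin" and "rotation" of the camera in the world. Camera axes: x right, y down, z forward; pixel columns grow to the right and rows downward; lengths in m; the calibration is good to about 2 mm. The wrist camera is an equidistant fisheye: a pixel r from the principal point sees the ray r / f radians off the axis. A picture is of the moment at which its call begins: read the wrist's pose just before it. camera_info takes no time and is no camera call; for the wrist camera it gives the pose at the moment of the call.
- r.close_job(): hands the job in, once; it reports no verdict.
The state is a dict: "time": time; "joint_positions": joint angles; "joint_vel": joint speeds; "joint_torque": joint torques, N m; "ee_pos": TCP position; "eef_rot": TCP orientation; "ft_force": force on the tool from outside, world axes, zero at the start; "torque": the same for the moment, N m; "width": finger opening in m.
Only numpy, scipy, OpenCV 4.12 (cv2) and the standard library are available. Lean on these libraries where they do the work, as an engineer would, in place of code of your own. Each camera call takes 0.05 s, during which the arm holds its last target.

## Working session

There is one attempt and no reset: what is moved stays moved. The work goes in short steps, Python scripts to look and compute and a tool call to move; the robot and the scene stay as the last step left them, time stands still between calls to the robot, and variables do not carry over. Pictures are saved under pics/ and viewed, and the job is handed in when it is done.

Besides the shell and the picture viewer there is one more tool, called as name(argument=value, ...), one argument or row to a line, values as JSON. carry_out: Moves the arm, as the interface text tells. Its arguments: {"type":"object","properties":{"commands":{"type":"array"},"grip_force":{"type":"number"}},"required":["commands"]}

```bash
mkdir -p pics; ls; python3 - <<'E'
from bench import r
import cv2
s=r.read_state()
for k in s: print(k,s[k])
for n in ["scene","top","wrist"]:
    print(n,r.camera_info(n))
    cv2.imwrite(f"pics/{n}0.png",r.camera(n))
E
```

```text
pics
time 0.0
joint_positions [-1.30061394  0.3328726  -0.06469377  1.46099966  0.02161513  1.34990726
 -0.08849726]
joint_vel [ 0.00029125 -0.00048458 -0.00114161  0.00161121 -0.00085147 -0.00207404
  0.00162713]
joint_torque [-5.92360830e-04 -6.23257613e+01  2.42740178e-02 -3.89897525e+01
 -6.13807468e-02  3.96725116e-02  1.41967926e-04]
ee_pos [0.18028157 0.5979985  0.22172563]
eef_rot [ 8.02681496e-01  5.96407462e-01 -5.70878854e-04  4.79331292e-04]
ft_force [-0.22161525  0.07849586  0.26852828]
torque [ 0.00304048 -0.04188742 -0.04395938]
width 0.08712213835906218
scene {'fx': 404.20961843881975, 'fy': 404.20961843881975, 'cx': 320.95638732566204, 'cy': 192.65841620387573, 'origin': array([-0.20452563, -0.89625676,  0.73810024]), 'rotation': array([ 0.82185381, -0.22666281,  0.14974568, -0.50075595])}
top {'fx': 432.0622551161777, 'fy': 432.0622551161777, 'cx': 315.10480187918887, 'cy': 198.22374057690521, 'origin': array([-0.45210686,  0.14011752,  1.45705694]), 'rotation': array([ 0.70339417, -0.64539471,  0.20327564, -0.21767251])}
wrist {'fx': 309.70691628693146, 'fy': 309.70691628693146, 'cx': 316.9158910293896, 'cy': 196.15416375647538, 'origin': array([0.1001317 , 0.62335738, 0.38364749]), 'rotation': array([0.79333079, 0.58936047, 0.09081543, 0.12260936])}
```

View pics/scene0.png

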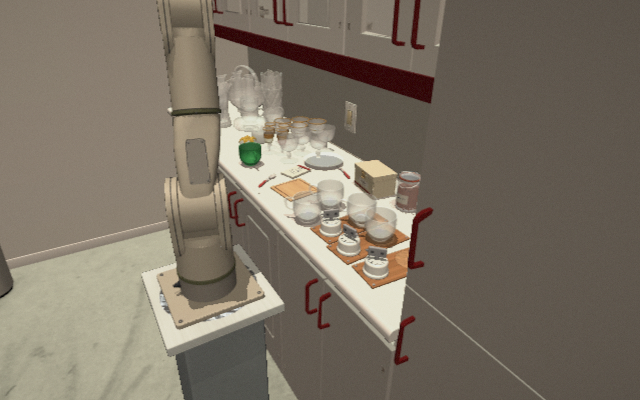

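View pics/top0.png

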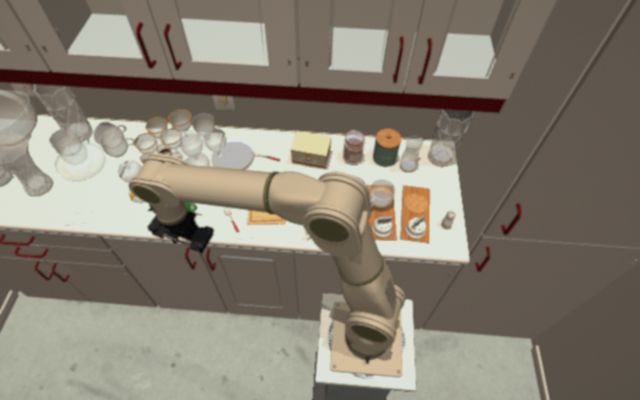

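View pics/wrist0.png

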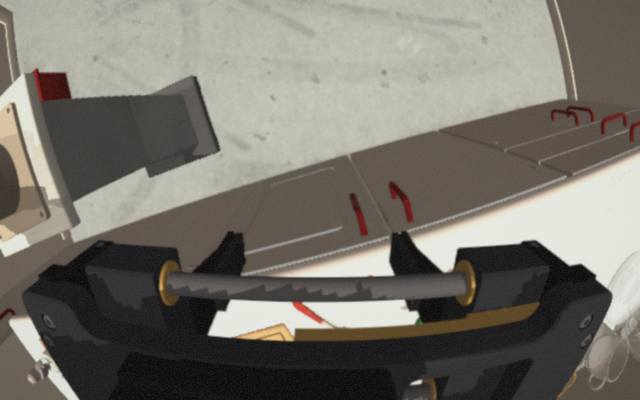

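```bash
cat > h.py <<'E'
import numpy as np, cv2
from scipy.spatial.transform import Rotation as R
from bench import r
def ray(n,px,info=None):
    i=info or r.camera_info(n)
    px=np.atleast_2d(np.array(px,float))
    d=(px-[i['cx'],i['cy']])/[i['fx'],i['fy']]
    if n=='wrist':
        th=np.linalg.norm(d,axis=1,keepdims=True); 
        v=np.hstack([d/np.maximum(th,1e-9)*np.sin(th),np.cos(th)])
    else: v=np.hstack([d,np.ones((len(d),1))])
    v=R.from_quat(i['rotation']).apply(v); v/=np.linalg.norm(v,axis=1,keepdims=True)
    return np.array(i['origin']),v
def plane(n,px,z,info=None):
    o,v=ray(n,px,info); return o+v*((z-o[2])/v[:,2])[:,None]
def proj(n,P,info=None):
    i=info or r.camera_info(n)
    c=R.from_quat(i['rotation']).inv().apply(np.atleast_2d(P)-i['origin'])
    if n=='wrist':
        rr=np.linalg.norm(c[:,:2],axis=1); th=np.arctan2(rr,c[:,2])
        d=c[:,:2]/np.maximum(rr,1e-9)[:,None]*th[:,None]
    else: d=c[:,:2]/c[:,2:]
    return d*[i['fx'],i['fy']]+[i['cx'],i['cy']]
def crop(img,x0,y0,x1,y1,s,name):
    cv2.imwrite('pics/'+name+'.png',cv2.resize(img[y0:y1,x0:x1],None,fx=s,fy=s,interpolation=cv2.INTER_CUBIC))
def tool():
    s=r.read_state(); return np.array(s['ee_pos']),R.from_quat(s['eef_rot'])
def go(p,yaw=None):
    """shift units & turn units to reach TCP p, tool down, tool x-axis at heading yaw (rad, mod pi)"""
    p0,q=tool()
    sh=q.inv().apply(np.array(p)-p0)/0.025
    x=q.apply([1,0,0]); y0=np.arctan2(x[1],x[0])
    if yaw is None: yaw=y0
    d=(yaw-y0+np.pi/2)%np.pi-np.pi/2; yaw=y0+d
    X=np.array([np.cos(yaw),np.sin(yaw),0]);Z=np.array([0,0,-1.]);Y=np.cross(Z,X)
    t=R.from_matrix(np.array([X,Y,Z]).T)
    rv=np.degrees((q.inv()*t).as_rotvec())/5
    print('shift',sh.round(2),'turn',rv.round(2),'yaw0',y0.round(3),'d',d.round(3),'rows>=',int(np.ceil(max(np.linalg.norm(sh)/2.5,np.linalg.norm(rv)/2.14))))
    return sh,rv
E
python3 - <<'E'
from h import *
im=cv2.imread('pics/scene0.png'); crop(im,270,150,430,300,5,'scene0c')
im=cv2.imread('pics/top0.png'); crop(im,220,120,470,270,3.2,'top0c')
p,q=tool(); print(q.as_matrix().round(3))
print(R.from_quat(r.camera_info('wrist')['rotation']).as_matrix().round(3))
go([0.5,0.0,0.4],0)
E
```

```text
[[ 0.289  0.957 -0.   ]
 [ 0.957 -0.289 -0.001]
 [-0.001  0.    -1.   ]]
[[ 0.289  0.913  0.289]
 [ 0.957 -0.275 -0.087]
 [-0.     0.302 -0.953]]
shift [-19.22  19.15  -7.1 ] turn [1.000e-02 1.000e-02 1.464e+01] yaw0 1.278 d -1.278 rows>= 12
```

View pics/scene0c.png

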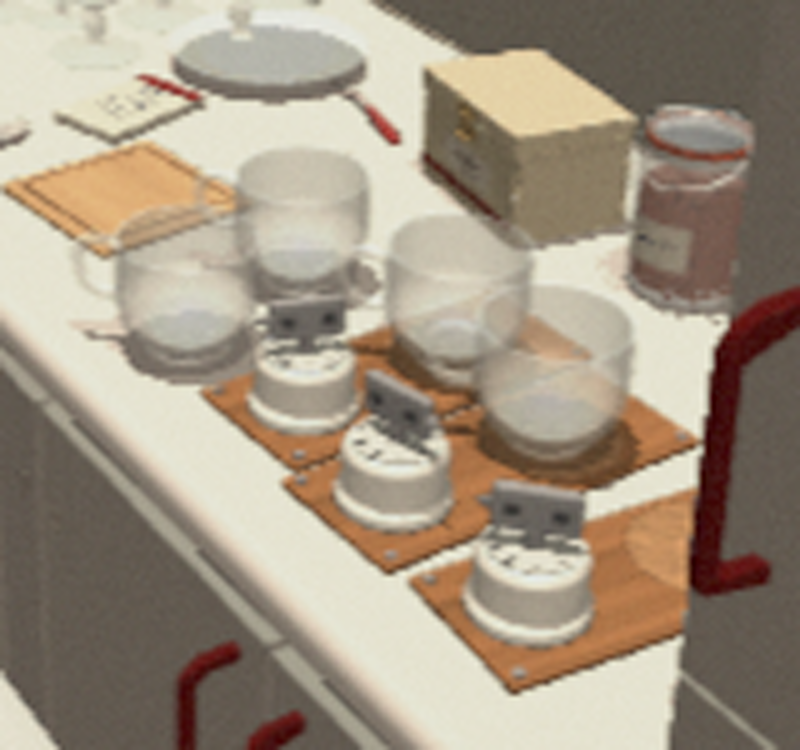

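View pics/top0c.png

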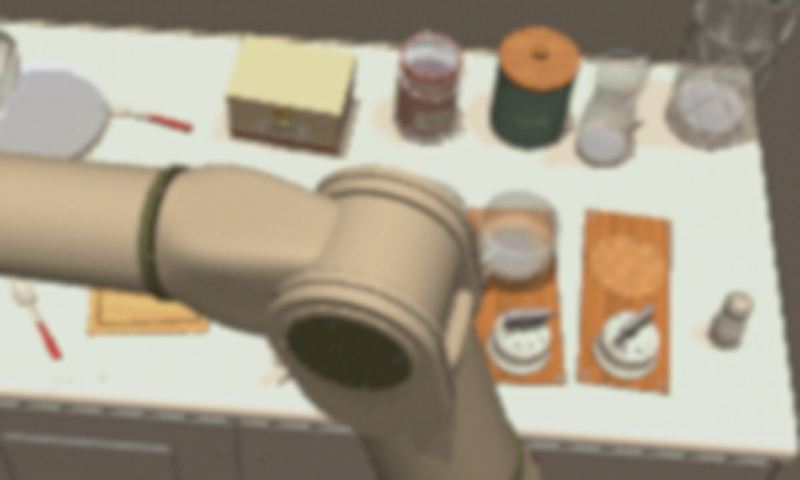

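```bash
python3 - <<'E'
from h import *
go([0.40,0.05,0.36],np.pi/2)
E
```

```text
shift [-18.46  14.74  -5.5 ] turn [-0.    0.01 -3.36] yaw0 1.278 d 0.293 rows>= 10
```

carry_out(
  commands=[
    [[0,-4,3,-5.5,0,0,0],[0,-18.5,14.7,-5.5,0,0,-3.4],[0,-18.5,14.7,-5.5,0,0,-3.4],[0,-18.5,14.7,-5.5,0,0,-3.4],[0,-18.5,14.7,-5.5,0,0,-3.4],[0,-18.5,14.7,-5.5,0,0,-3.4],[0,-18.5,14.7,-5.5,0,0,-3.4],[0,-18.5,14.7,-5.5,0,0,-3.4],[0,-18.5,14.7,-5.5,0,0,-3.4],[0,-18.5,14.7,-5.5,0,0,-3.4],[0,-18.5,14.7,-5.5,0,0,-3.4],[0,-18.5,14.7,-5.5,0,0,-3.4]],
  ],
)

```text
time: 1.65
ee_pos: [0.3985, 0.0498, 0.3598]
eef_rot: [0.706, 0.709, -0.001, 0.0]
ft_force: [0.7, -0.1, 0.4]
width: 0.0872
```

```bash
python3 - <<'E'
from h import *
s=r.read_state();print(s['time'],s['ee_pos'],s['joint_positions'],s['joint_vel'])
import json
i=r.camera_info('wrist');print(i)
for n in ["scene","top","wrist"]:
    cv2.imwrite(f"pics/{n}1.png",r.camera(n))
im=cv2.imread('pics/top1.png'); crop(im,220,120,470,270,3.2,'top1c')
E
```

```text
1.65 [0.39848298 0.04979613 0.35975307] [-0.80638864 -0.27087396  0.45180212  1.76641798  0.11778182  1.62053785
  1.21166393] [-0.01088007  0.00574589 -0.02066037  0.00758998 -0.00012293 -0.00040219
 -0.0018349 ]
{'fx': 309.70691628693146, 'fy': 309.70691628693146, 'cx': 316.9158910293896, 'cy': 196.15416375647538, 'origin': array([0.31479821, 0.05053912, 0.52162457]), 'rotation': array([0.69750653, 0.70018994, 0.1080681 , 0.10742428])}
```

View pics/top1c.png

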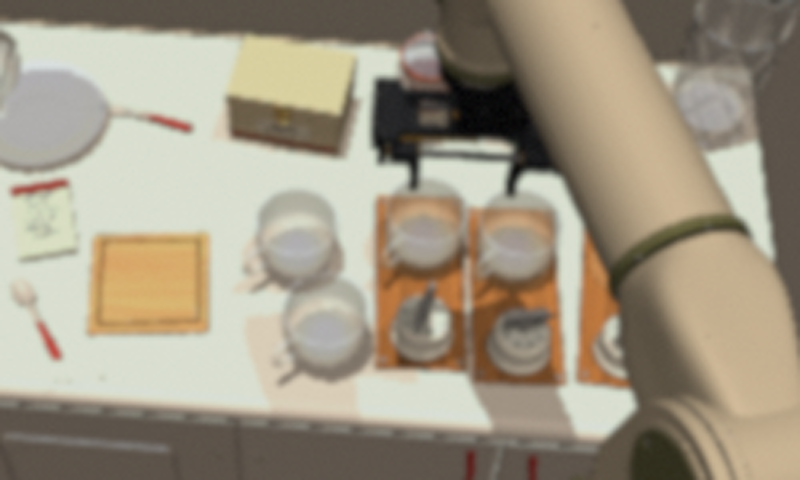

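View pics/wrist1.png

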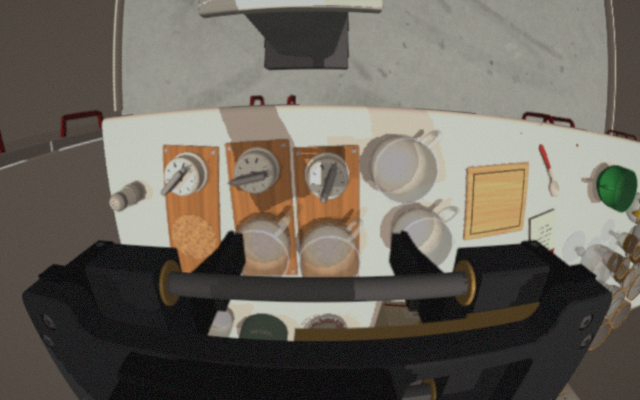

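```bash
python3 - <<'E'
from h import *
im=cv2.imread('pics/wrist1.png'); crop(im,100,100,300,250,4,'w1a');crop(im,280,100,480,250,4,'w1b')
E
```

```text
(no output)
```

View pics/w1a.png

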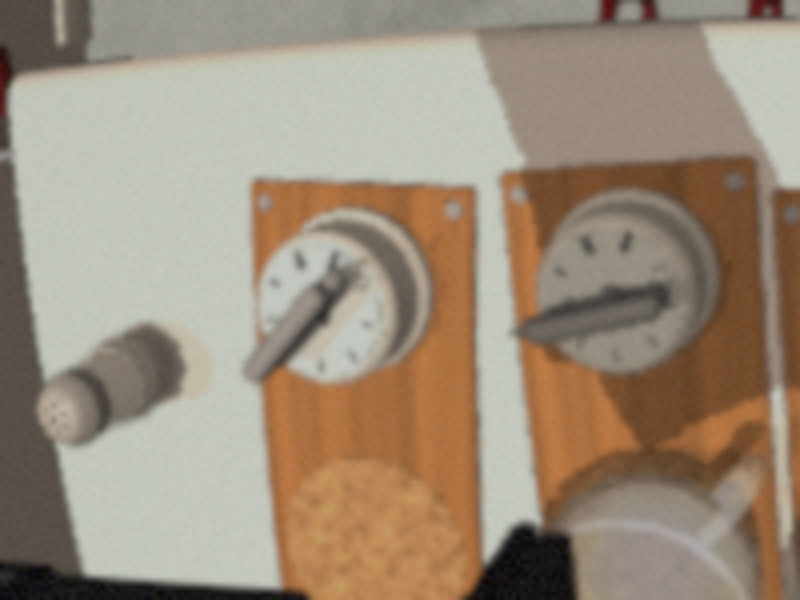

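View pics/w1b.png

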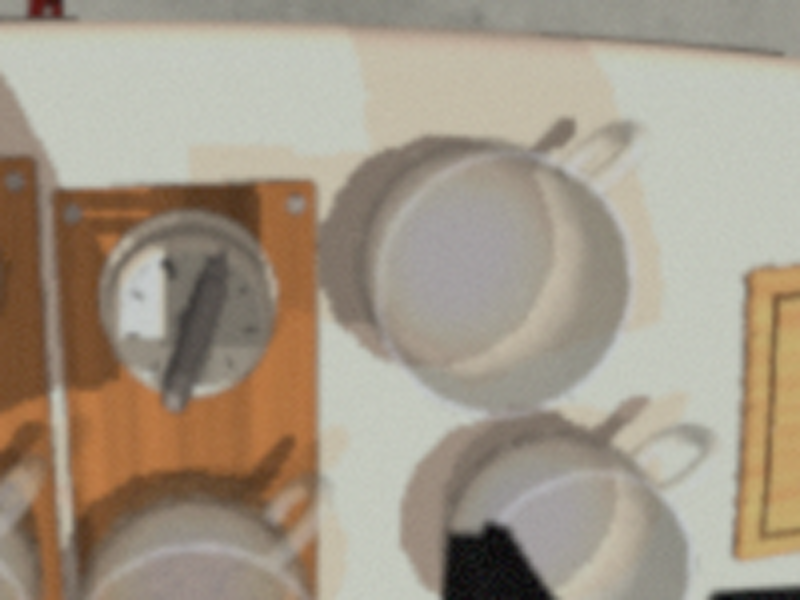

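```bash
python3 - <<'E'
from h import *
i={'fx': 309.70691628693146, 'fy': 309.70691628693146, 'cx': 316.9158910293896, 'cy': 196.15416375647538, 'origin': np.array([0.31479821, 0.05053912, 0.52162457]), 'rotation': np.array([0.69750653, 0.70018994, 0.1080681 , 0.10742428])}
a=lambda x,y:(100+x/4,100+y/4)
b=lambda x,y:(280+x/4,100+y/4)
for n,p,z in [('R case',a(325,305),.05),('M case',a(627,290),.05),('L case',b(188,305),.05),('keyMa',a(517,332),.09),('keyMb',a(665,298),.09),('keyLa',b(215,260),.09),('keyLb',b(178,400),.09),('keyRa',a(345,270),.09),('keyRb',a(255,370),.09),
 ('mug1 rim',b(500,280),.088),('mug1 foot',b(455,255),0.005),('mug1 h',b(612,150),.07),('mug2 h',b(690,445),.07),('mugL h',b(300,500),.076),('mugM h',a(745,470),.076),('shaker',a(165,370),0),('board',(497,202),.008),('Rcoaster',a(375,540),.006),('Mbl',a(500,178),.006),('Mbr',a(750,158),.006)]:
    print(n,plane('wrist',[p],z,i).round(3))
go([0.43,-0.1,0.22],np.pi/2)
E
```

```text
R case [[ 0.43  -0.176  0.05 ]]
M case [[ 0.425 -0.044  0.05 ]]
L case [[0.431 0.067 0.05 ]]
keyMa [[ 0.431 -0.079  0.09 ]]
keyMb [[ 0.419 -0.022  0.09 ]]
keyLa [[0.405 0.075 0.09 ]]
keyLb [[0.457 0.062 0.09 ]]
keyRa [[ 0.406 -0.147  0.09 ]]
keyRb [[ 0.446 -0.192  0.09 ]]
mug1 rim [[0.411 0.181 0.088]]
mug1 foot [[0.419 0.184 0.005]]
mug1 h [[0.363 0.228 0.07 ]]
mug2 h [[0.483 0.277 0.07 ]]
mugL h [[0.503 0.111 0.076]]
mugM h [[0.49  0.004 0.076]]
shaker [[ 0.473 -0.296  0.   ]]
board [[0.488 0.408 0.008]]
Rcoaster [[ 0.557 -0.187  0.006]]
Mbl [[ 0.385 -0.107  0.006]]
Mbr [[0.378 0.002 0.006]]
shift [-6.01  1.23  5.59] turn [-0.01  0.02  0.07] yaw0 1.577 d -0.006 rows>= 4
```

```bash
python3 - <<'E'
from h import *
go([0.44,0.01,0.22],np.pi/2)
E
```

```text
shift [-1.62  1.66  5.59] turn [-0.01  0.02  0.07] yaw0 1.577 d -0.006 rows>= 3
```

carry_out(
  commands=[
    [[0,-1.6,1.6,5.6,0,0,0],[0,-1.6,1.6,5.6,0,0,0],[0,-1.6,1.6,5.6,0,0,0],[0,-1.6,1.6,5.6,0,0,0],[0,-1.6,1.6,5.6,0,0,0]],
  ],
)

```text
time: 2.42
ee_pos: [0.4388, 0.0113, 0.2208]
eef_rot: [0.705, 0.71, -0.0, 0.001]
ft_force: [-0.0, -0.2, -0.7]
width: 0.0873
```

```bash
python3 - <<'E'
from h import *
import pickle
i=r.camera_info('wrist');im=r.camera('wrist');pickle.dump(i,open('i2.pkl','wb'));cv2.imwrite('pics/wrist2.png',im)
cv2.imwrite('pics/top2.png',r.camera('top'))
crop(im,120,70,460,240,2.3,'w2a')
E
```

```text
(no output)
```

View pics/w2a.png

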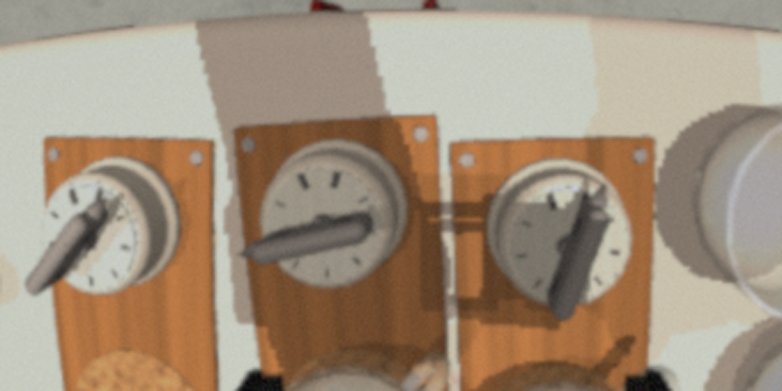

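```bash
python3 - <<'E'
from h import *
im=cv2.imread('pics/wrist2.png')
a=im[130:210,130:210];b=im[130:210,215:295];c=im[130:210,320:400]
cv2.imwrite('pics/w2k.png',cv2.resize(np.hstack([a,b,c]),None,fx=3.3,fy=3.3,interpolation=cv2.INTER_CUBIC))
crop(im,200,180,560,330,2.2,'w2b')
E
```

```text
(no output)
```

View pics/w2k.png

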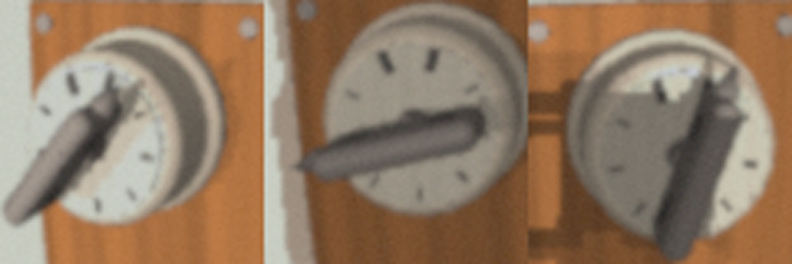

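View pics/wrist2.png

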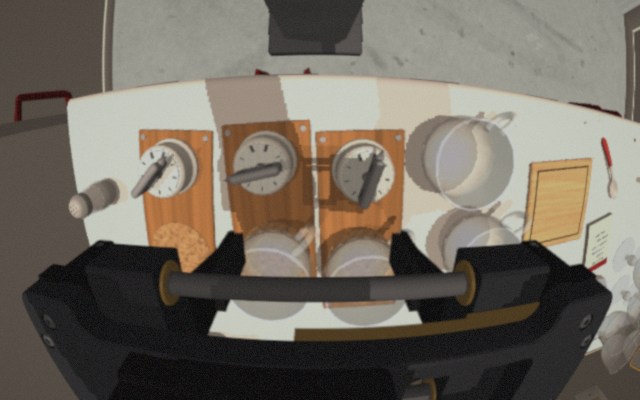

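View pics/top2.png

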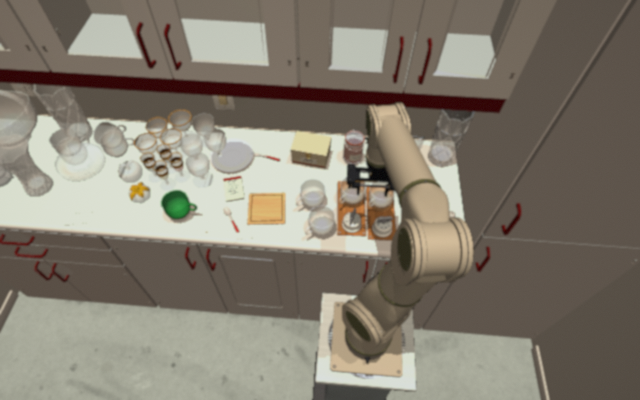

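carry_out(
  commands=[
    [[0,1.6,1.2,-5.6,0,0,0],[0,1.6,1.2,-5.6,0,0,0],[0,1.6,1.2,-5.6,0,0,0],[0,1.6,1.2,-5.6,0,0,0],[0,1.6,1.2,-5.6,0,0,0],[0,1.6,1.2,-5.6,0,0,0]],
  ],
)

```text
time: 3.28
ee_pos: [0.468, 0.0512, 0.3604]
eef_rot: [0.705, 0.71, -0.0, 0.0]
ft_force: [-0.1, -0.4, -0.6]
width: 0.0873
```

```bash
python3 - <<'E'
from h import *
import pickle
i=r.camera_info('wrist');im=r.camera('wrist');pickle.dump(i,open('i3.pkl','wb'));cv2.imwrite('pics/wrist3.png',im)
print(i['origin'])
crop(im,120,80,370,250,3.2,'w3a');crop(im,300,80,550,250,3.2,'w3b')
E
```

```text
[0.38422582 0.05171973 0.52215046]
```

View pics/w3a.png

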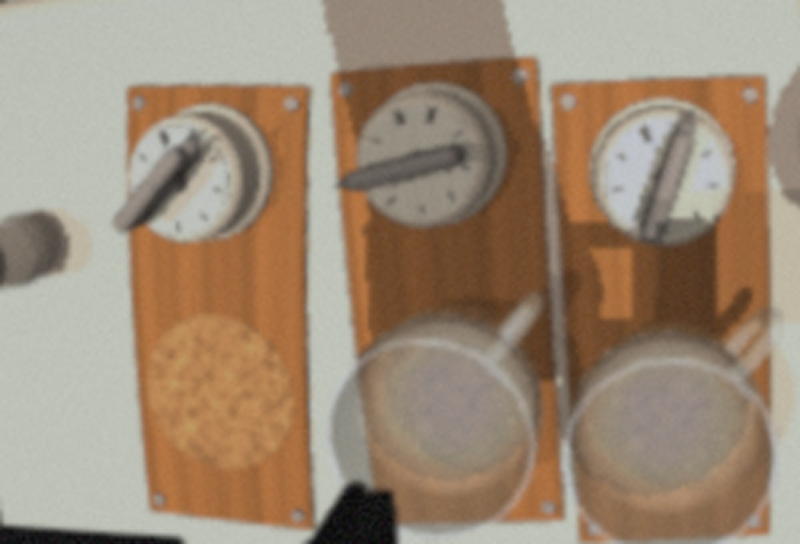

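View pics/w3b.png

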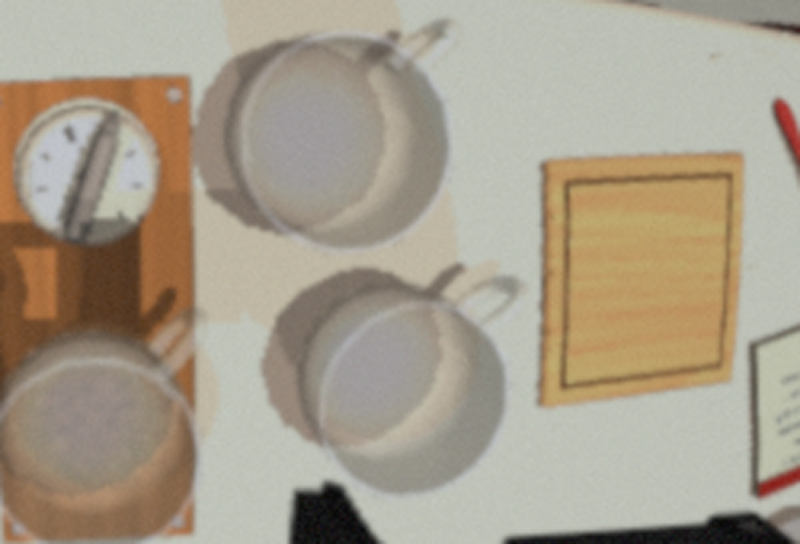

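```bash
cat > m3.py <<'E'
from h import *
import pickle
i=pickle.load(open('i3.pkl','rb'))
a=lambda *p:[(120+x/3.2,80+y/3.2) for x,y in p]
b=lambda *p:[(300+x/3.2,80+y/3.2) for x,y in p]
P=lambda p,z:plane('wrist',p,z,i)[:,:2]
st={'R':a((138,103),(290,103),(157,500),(297,515)),'M':a((345,90),(520,75),(547,508)),'L':a((568,102),(750,95),(592,527),(752,520))}
for k in st: print(k,P(st[k],.007).round(4).tolist())
print('Rcoaster',P(a((220,390),(148,390),(293,392),(215,315),(232,468)),.006).round(4).tolist())
print('cases',P(a((183,177),(431,155),(662,172)),.05).round(4).tolist())
print('board',P(b((541,162),(745,153),(730,380),(541,404)),.008).round(4).tolist(), P(b((541,162),(745,153),(730,380),(541,404)),.008).mean(0))
for n,f,p,z in [('c',a,((568,445),(775,445),(672,355)),.094),('d',a,((333,430),(535,430),(434,338),(440,530)),.094),('m1',b,((240,140),(449,140),(345,33),(345,248)),.088),('m2',b,((318,395),(505,395),(410,297),(405,492)),.088)]:
    q=P(f(*p),z); 
    from scipy.optimize import least_squares
    s=least_squares(lambda c:np.hypot(*(q-c).T)-.0515,q.mean(0)); print(n,'rim c',s.x.round(4),(s.fun*1000).round(1))
print('handle top', 'c',P(a((765,322)),.08).round(3),'d',P(a((532,303)),.08).round(3),'m1',P(b((437,33)),.075).round(3),'m2',P(b((508,288)),.075).round(3))
E
python3 m3.py
```

```text
R [[0.3919, -0.2227], [0.3981, -0.1296], [0.6331, -0.2408], [0.6388, -0.1462]]
M [[0.3927, -0.0983], [0.3878, -0.0047], [0.6299, 0.0057]]
L [[0.4021, 0.0201], [0.3973, 0.1138], [0.6418, 0.0315], [0.6371, 0.1243]]
Rcoaster [[0.5605, -0.1862], [0.5611, -0.2351], [0.5611, -0.1399], [0.5153, -0.184], [0.6098, -0.1851]]
cases [[0.4312, -0.1757], [0.4251, -0.0436], [0.4339, 0.0674]]
board [[0.4218, 0.3254], [0.4032, 0.477], [0.5498, 0.4924], [0.5654, 0.3451]] [0.48505488 0.40997584]
c rim c [0.5641 0.0725] [-2.4 -2.4  0.8]
d rim c [ 0.553 -0.04 ] [-2.7 -2.4 -2.7 -3.1]
m1 rim c [0.4127 0.1836] [-1.7 -1.8 -2.5 -2.6]
m2 rim c [0.5336 0.2278] [-1.7 -1.8 -1.  -1.1]
handle top c [[0.5   0.115]] d [[0.491 0.007]] m1 [[0.359 0.23 ]] m2 [[0.481 0.278]]
```

```bash
python3 - <<'E'
from h import *
go([0.50,0.115,0.13],np.radians(56.4))
E
```

```text
shift [2.55 1.29 9.21] turn [0.   0.01 6.8 ] yaw0 1.578 d -0.593 rows>= 4
```

carry_out(
  commands=[
    [[120,2.55,1.3,3,0,0,6.8],[120,2.55,1.3,6,0,0,6.8],[120,2.55,1.3,9.2,0,0,6.8],[120,2.55,1.3,9.2,0,0,6.8],[120,2.55,1.3,9.2,0,0,6.8],[120,2.55,1.3,9.2,0,0,6.8],[120,2.55,1.3,9.2,0,0,6.8]],
  ],
  grip_force=55,
)

```text
time: 4.2
ee_pos: [0.5017, 0.1153, 0.1331]
eef_rot: [0.881, 0.473, 0.002, 0.0]
ft_force: [-0.2, 0.1, -1.0]
width: 0.0463
```

```bash
python3 - <<'E'
from h import *
s=r.read_state();print(s['width'])
p,q=tool();im=r.camera('wrist')
print(proj('wrist',[[0.5,0.115,0.08],[.5,.115,.04]]), proj('wrist',[p]))
crop(im,160,140,480,340,2.5,'w4')
im=r.camera('scene');crop(im,270,150,430,300,5,'s4')
go([0.50,0.115,0.047],np.radians(56.4))
E
```

```text
0.046266495482146015
[[314.16555455 215.76853585]
 [314.39715178 198.95409873]] [[315.74270282 250.57800063]]
shift [-0.04 -0.04  3.41] turn [ 0.02 -0.03  0.  ] yaw0 0.984 d -0.0 rows>= 2
```

View pics/w4.png

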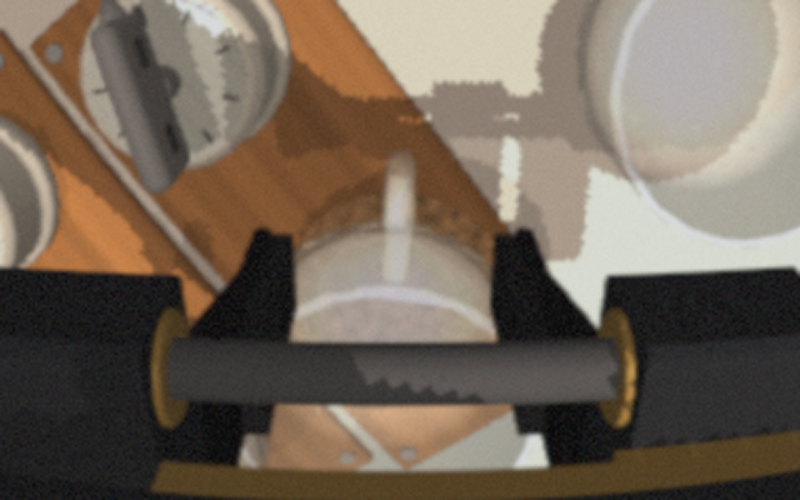

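View pics/s4.png

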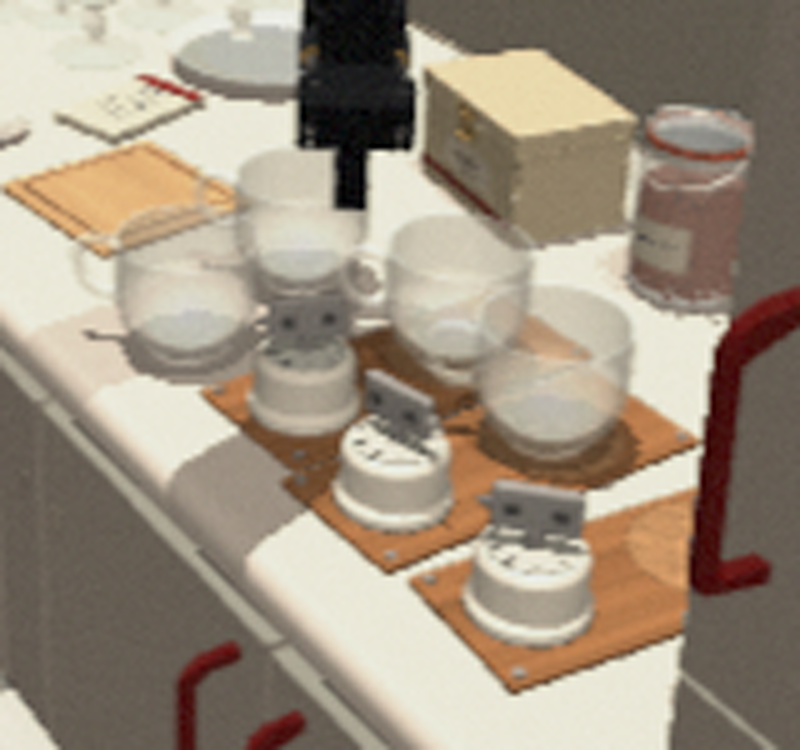

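carry_out(
  commands=[
    [[120,0.05,0,1.7,0,0,0],[120,0.05,0,3.4,0,0,0],[120,0.05,0,3.4,0,0,0],[120,0.05,0,3.4,0,0,0],[255,0.05,0,3.4,0,0,0],[255,0.05,0,3.4,0,0,0],[255,0.05,0,3.4,0,0,0],[255,0.05,0,3.4,0,0,0],[255,0.05,0,3.4,0,0,0],[255,0.05,0,3.4,0,0,0]],
  ],
  grip_force=55,
)

```text
time: 5.55
ee_pos: [0.5021, 0.1163, 0.0474]
eef_rot: [0.881, 0.472, 0.001, 0.0]
ft_force: [-2.7, 0.2, 4.1]
width: 0.0094
```

carry_out(
  commands=[
    [[255,0,0,-0.6,0,0,0],[255,0,0,-1.4,0,0,0],[255,0,0,-2.4,0,0,0],[255,0,0,-3.4,0,0,0],[255,0,0,-4.4,0,0,0],[255,0,0,-5,0,0,0],[255,0,0,-5,0,0,0],[255,0,0,-5,0,0,0]],
  ],
)

```text
time: 6.55
ee_pos: [0.5012, 0.1161, 0.1715]
eef_rot: [0.881, 0.473, 0.001, 0.0]
ft_force: [-0.6, 0.7, -2.6]
width: 0.0094
```

```bash
python3 - <<'E'
from h import *
s=r.read_state();print(s['width'],s['torque'],s['ft_force'],s['ee_pos'])
im=r.camera('scene');crop(im,270,100,430,250,5,'s5')
im=r.camera('wrist');crop(im,160,100,480,340,2.5,'w5')
# mug c: bar->axis offset; translation keeps heading
c=np.array([0.564,0.0735]); b=np.array([0.485,0.410]); 
p=np.array(s['ee_pos']); d=np.r_[b-c,0]
go(p+d+[0,0,0])
E
```

```text
0.009418344428438736 [ 0.06561038  0.21977287 -0.00114749] [-0.57545587  0.67952323 -2.55425614] [0.5011719  0.11606554 0.17150701]
shift [ 9.460e+00 -1.008e+01 -1.000e-02] turn [ 0.01 -0.01 -0.  ] yaw0 0.984 d 0.0 rows>= 6
```

View pics/s5.png

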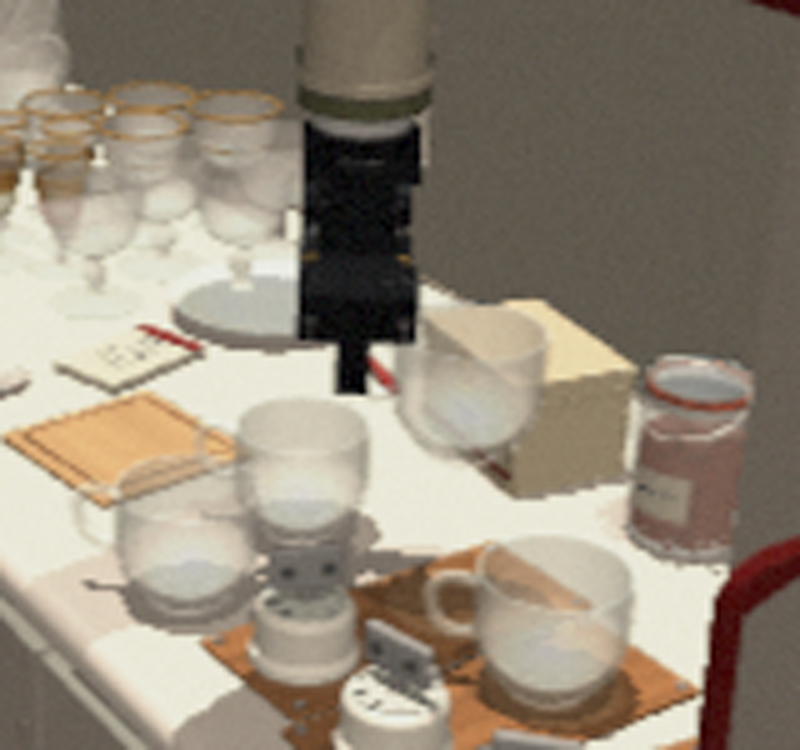

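View pics/w5.png

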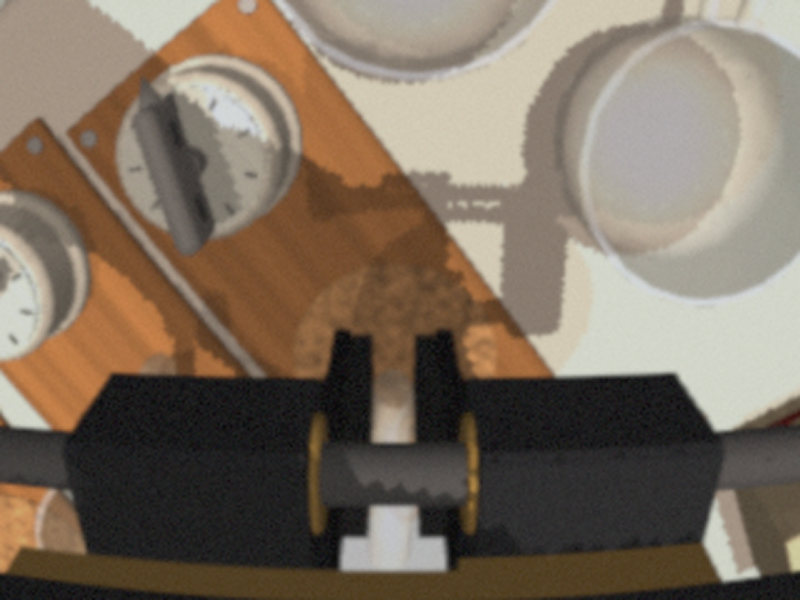

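carry_out(
  commands=[
    [[255,0.7,-0.8,0,0,0,0],[255,2,-2.1,0,0,0,0],[255,3.5,-3.7,0,0,0,0],[255,5,-5.3,0,0,0,0],[255,6.5,-6.9,0,0,0,0],[255,8,-8.5,0,0,0,0],[255,9,-9.6,0,0,0,0],[255,9.4,-10.1,0,0,0,0],[255,9.4,-10.1,0,0,0,0],[255,9.4,-10.1,0,0,0,0]],
  ],
)

```text
time: 7.9
ee_pos: [0.4221, 0.4496, 0.1711]
eef_rot: [0.882, 0.471, 0.0, 0.001]
ft_force: [-0.0, 1.2, -3.1]
width: 0.0093
```

```bash
python3 - <<'E'
from h import *
go([0.485-.0635,0.410+.0425,0.051],np.radians(56.4))
s=r.read_state();print(s['joint_positions'].round(2))
im=r.camera('scene');crop(im,230,100,390,250,5,'s6')
E
```

```text
shift [ 0.08 -0.09  4.81] turn [ 0.02  0.   -0.03] yaw0 0.982 d 0.002 rows>= 2
[-1.16  0.35  0.34  1.57 -0.12  1.24  0.18]
```

View pics/s6.png

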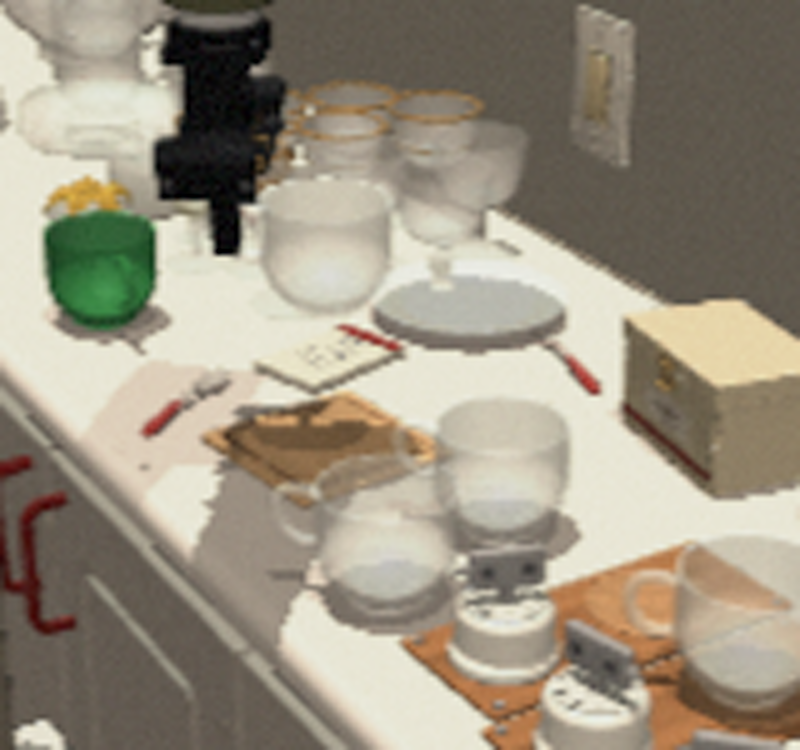

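carry_out(
  commands=[
    [[255,0.1,-0.1,1.5,0,0,0],[255,0.1,-0.1,3,0,0,0],[255,0.1,-0.1,4,0,0,0],[255,0.1,-0.1,4.5,0,0,0],[255,0.1,-0.1,4.75,0,0,0],[255,0.1,-0.1,4.85,0,0,0],[255,0.1,-0.1,4.85,0,0,0]],
  ],
)

```text
time: 8.82
ee_pos: [0.4219, 0.4533, 0.0508]
eef_rot: [0.882, 0.471, 0.001, 0.0]
ft_force: [-0.8, 0.4, -2.6]
width: 0.0097
```

carry_out(
  commands=[
    [[255,0,0,0.06,0,0,0],[255,0,0,0.1,0,0,0],[255,0,0,0.1,0,0,0]],
  ],
)

```text
time: 9.2
ee_pos: [0.4221, 0.4542, 0.0494]
eef_rot: [0.882, 0.472, 0.002, -0.0]
ft_force: [-2.4, -0.6, 3.9]
width: 0.0096
```

Contact. Release and rise.

carry_out(
  commands=[
    [[200,0,0,0,0,0,0],[120,0,0,0,0,0,0],[120,0,0,0,0,0,0],[120,0,0,0,0,0,0],[120,0,0,0,0,0,0],[120,0,0,-1,0,0,0],[120,0,0,-3,0,0,0],[120,0,0,-5,0,0,0],[120,0,0,-5,0,0,0]],
  ],
)

```text
time: 10.32
ee_pos: [0.4234, 0.4556, 0.179]
eef_rot: [0.882, 0.471, 0.005, -0.002]
ft_force: [-0.2, 0.3, -0.2]
width: 0.0463
```

```bash
python3 - <<'E'
from h import *
go([0.40,0.22,0.30],np.pi/2)
im=r.camera('scene');crop(im,230,100,390,250,5,'s7')
E
```

```text
shift [-8.3   4.46 -4.92] turn [ 0.05 -0.11 -6.75] yaw0 0.982 d 0.589 rows>= 5
```

View pics/s7.png

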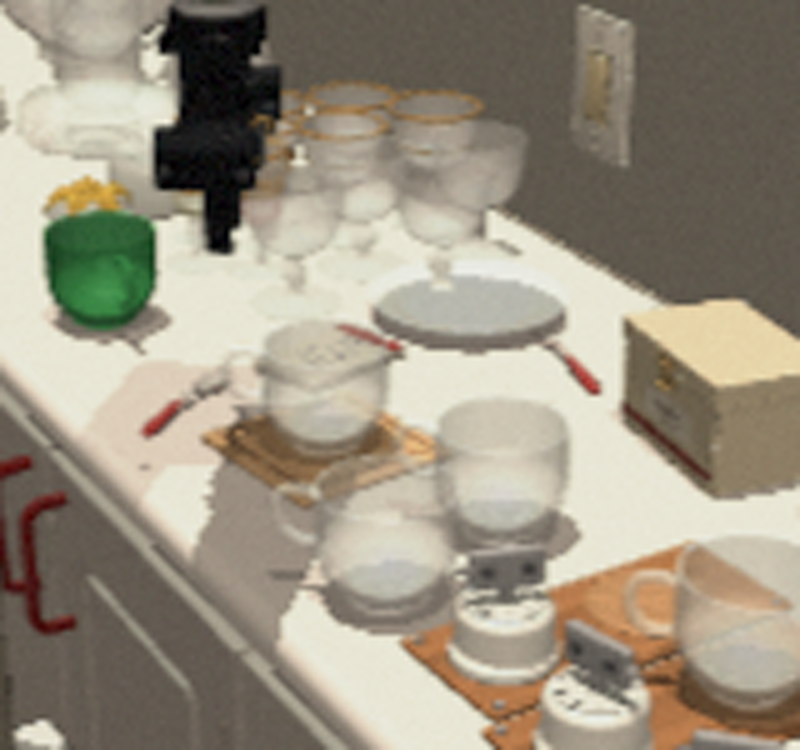

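```bash
python3 - <<'E'
from h import *
go([0.478,0.281,0.14],np.radians(46))
E
```

```text
shift [-4.55  5.7   1.43] turn [ 0.01 -0.08  2.05] yaw0 0.982 d -0.179 rows>= 3
```

carry_out(
  commands=[
    [[120,-2,2.5,-0.5,0,0,2],[120,-4.5,5.7,0,0,0,2],[120,-4.5,5.7,1.4,0,0,2],[120,-4.5,5.7,1.4,0,0,2],[120,-4.5,5.7,1.4,0,0,2],[120,-4.5,5.7,1.4,0,0,2]],
  ],
)

```text
time: 11.12
ee_pos: [0.4782, 0.284, 0.1409]
eef_rot: [0.919, 0.394, 0.003, -0.001]
ft_force: [-0.5, 0.4, 0.3]
width: 0.0461
```

```bash
python3 - <<'E'
from h import *
p,q=tool();im=r.camera('wrist')
print(proj('wrist',[[p[0],p[1],0.075],[p[0],p[1],0.04]]))
crop(im,160,140,480,340,2.5,'w8')
go([0.478,0.281,0.042],np.radians(46))
E
```

```text
[[315.44666799 211.16177703]
 [315.32494185 197.52759079]]
shift [-0.12  0.08  3.96] turn [-0.   -0.08  0.08] yaw0 0.81 d -0.007 rows>= 2
```

View pics/w8.png

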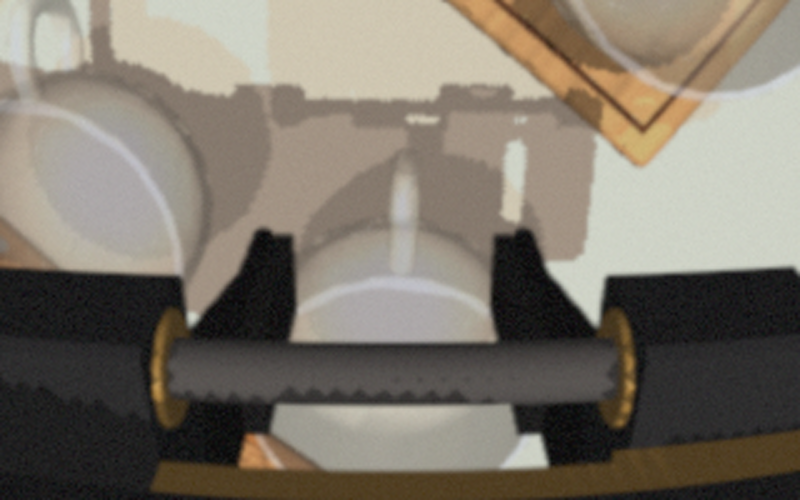

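carry_out(
  commands=[
    [[120,0.15,0,2,0,0,0],[120,0.15,0,3.95,0,0,0],[120,0.15,0,3.95,0,0,0],[120,0.15,0,3.95,0,0,0],[255,0.15,0,3.95,0,0,0],[255,0.15,0,3.95,0,0,0],[255,0.15,0,3.95,0,0,0],[255,0.15,0,3.95,0,0,0],[255,0.15,0,3.95,0,0,0],[255,0.15,0,3.95,0,0,0]],
  ],
  grip_force=55,
)

```text
time: 12.42
ee_pos: [0.4811, 0.2871, 0.0423]
eef_rot: [0.919, 0.394, 0.003, -0.002]
ft_force: [-1.6, -0.6, 3.5]
width: 0.0094
```

carry_out(
  commands=[
    [[255,0,0,-0.6,0,0,0],[255,0,0,-1.4,0,0,0],[255,0,0,-2.4,0,0,0],[255,0,0,-3.4,0,0,0],[255,0,0,-4.4,0,0,0],[255,0,0,-5,0,0,0],[255,0,0,-5,0,0,0],[255,0,0,-5,0,0,0]],
  ],
)

```text
time: 13.42
ee_pos: [0.4801, 0.2862, 0.1664]
eef_rot: [0.919, 0.394, 0.002, -0.001]
ft_force: [0.1, 1.1, -2.8]
width: 0.0094
```

```bash
python3 - <<'E'
from h import *
p,q=tool();print(p)
y=q.apply([0,1,0]);print(y)
c=np.array([0.5605,-0.187]); t=c-.077*y[:2]/np.linalg.norm(y[:2]);print(t)
go(np.r_[t,p[2]])
im=r.camera('scene');crop(im,230,100,390,250,5,'s9')
E
```

```text
[0.48007859 0.28622212 0.16641504]
[ 7.24210950e-01 -6.89578313e-01 -5.00181836e-04]
[ 0.50473575 -0.13390246]
shift [-11.49  12.3   -0.07] turn [-0.01 -0.06  0.  ] yaw0 0.81 d 0.0 rows>= 7
```

View pics/s9.png

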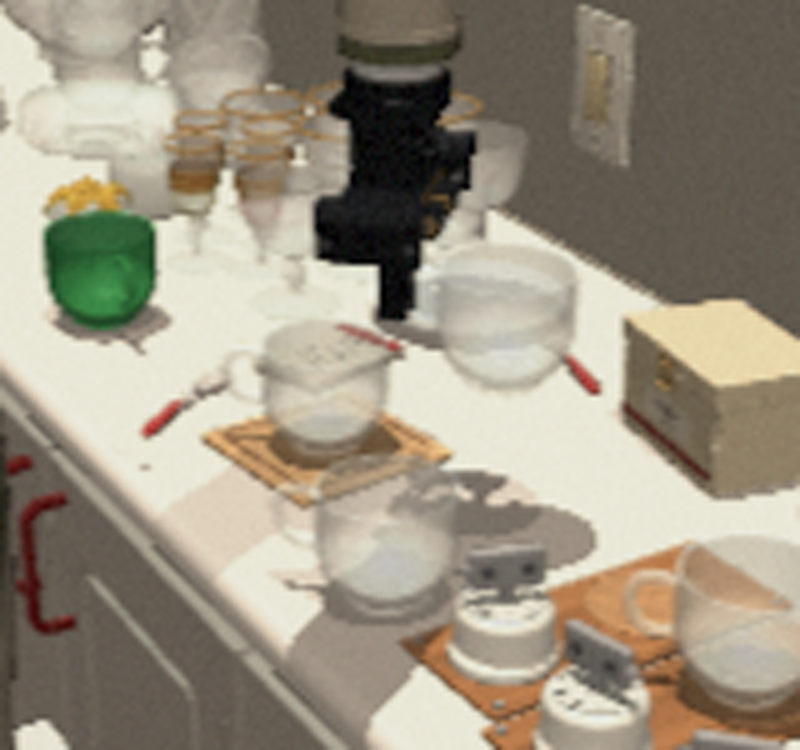

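carry_out(
  commands=[
    [[255,-0.6,0.7,0,0,0,0],[255,-1.8,2,-0.2,0,0,0],[255,-3.2,3.5,-0.2,0,0,0],[255,-4.7,5.1,-0.2,0,0,0],[255,-6.2,6.7,-0.2,0,0,0],[255,-7.7,8.3,-0.2,0,0,0],[255,-9.2,9.9,-0.2,0,0,0],[255,-10.5,11.3,-0.2,0,0,0],[255,-11.2,12,-0.2,0,0,0],[255,-11.5,12.3,-0.2,0,0,0],[255,-11.5,12.3,-0.2,0,0,0],[255,-11.5,12.3,-0.2,0,0,0]],
  ],
)

```text
time: 14.98
ee_pos: [0.5044, -0.1328, 0.1694]
eef_rot: [0.919, 0.395, 0.002, -0.002]
ft_force: [0.0, 1.0, -2.5]
width: 0.0096
```

```bash
python3 - <<'E'
from h import *
p,q=tool()
y=q.apply([0,1,0]);c=np.array([0.5605,-0.187]); t=c-.077*y[:2]/np.linalg.norm(y[:2])
go(np.r_[t,0.0495])
print(r.read_state()['joint_positions'].round(2))
im=r.camera('wrist');cv2.imwrite('pics/w10.png',im)
im=r.camera('top');crop(im,300,120,480,270,4,'t10')
E
```

```text
shift [-0.05  0.05  4.79] turn [-0.01 -0.06  0.  ] yaw0 0.812 d 0.0 rows>= 2
[-0.54  0.16  0.79  1.84 -0.13  1.19  1.1 ]
```

View pics/w10.png

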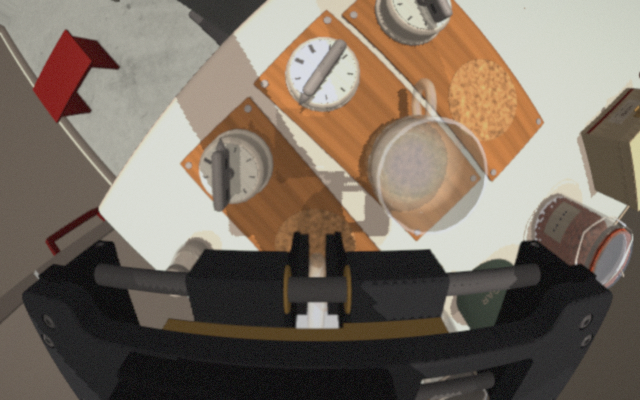

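View pics/t10.png

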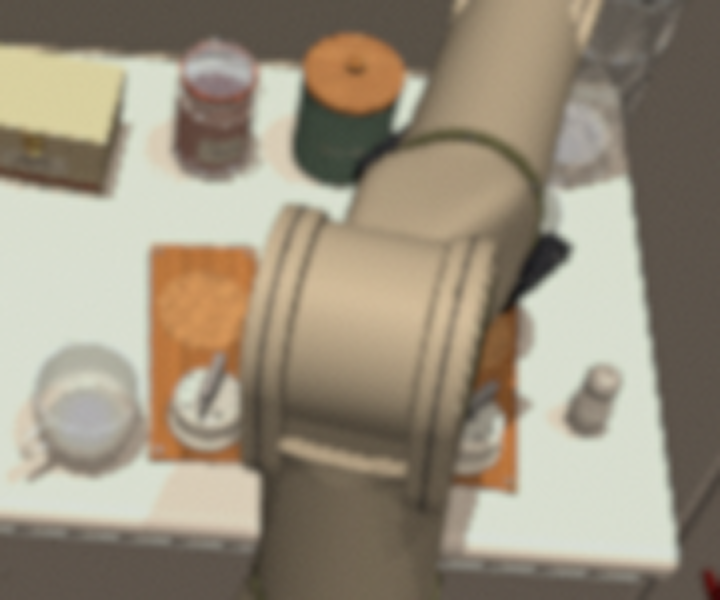

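carry_out(
  commands=[
    [[255,0,0,1.5,0,0,0],[255,0,0,3,0,0,0],[255,0,0,4,0,0,0],[255,0,0,4.5,0,0,0],[255,0,0,4.75,0,0,0],[255,0,0,4.8,0,0,0],[255,0,0,4.85,0,0,0],[255,0,0,4.85,0,0,0]],
  ],
)

```text
time: 16.08
ee_pos: [0.5054, -0.1323, 0.0489]
eef_rot: [0.919, 0.395, 0.003, -0.001]
ft_force: [-0.1, -0.1, -1.4]
width: 0.0091
```

Nearly down; a hair more, then release to a small opening (mug_d is near).

carry_out(
  commands=[
    [[255,0,0,0.06,0,0,0],[255,0,0,0.06,0,0,0],[200,0,0,0.06,0,0,0],[165,0,0,0.06,0,0,0],[165,0,0,0.06,0,0,0],[165,0,0,0.06,0,0,0],[165,0,0,-0.5,0,0,0],[165,0,0,-2,0,0,0],[165,0,0,-4,0,0,0],[165,0,0,-6,0,0,0],[165,0,0,-8,0,0,0],[165,0,0,-8,0,0,0]],
  ],
)

```text
time: 17.58
ee_pos: [0.5063, -0.1341, 0.2532]
eef_rot: [0.919, 0.395, 0.006, -0.0]
ft_force: [-0.1, -0.2, -1.0]
width: 0.0312
```

```bash
python3 - <<'E'
from h import *
im=r.camera('wrist');cv2.imwrite('pics/w11.png',im)
im=r.camera('scene');crop(im,270,150,430,300,5,'s11')
go([.354,.234,.25],np.radians(49))
E
```

```text
shift [  6.51 -14.48   0.02] turn [ 0.01 -0.09 -0.5 ] yaw0 0.812 d 0.044 rows>= 7
```

View pics/w11.png

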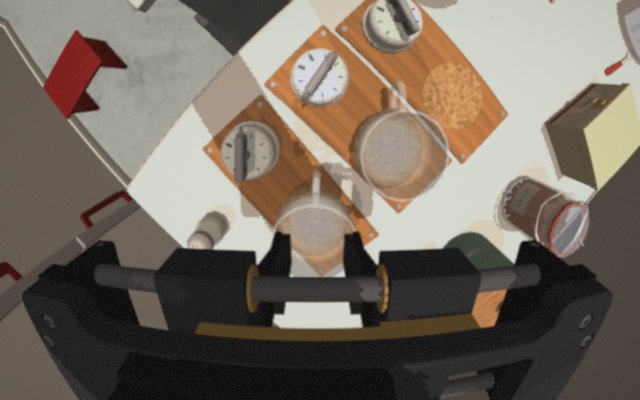

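View pics/s11.png

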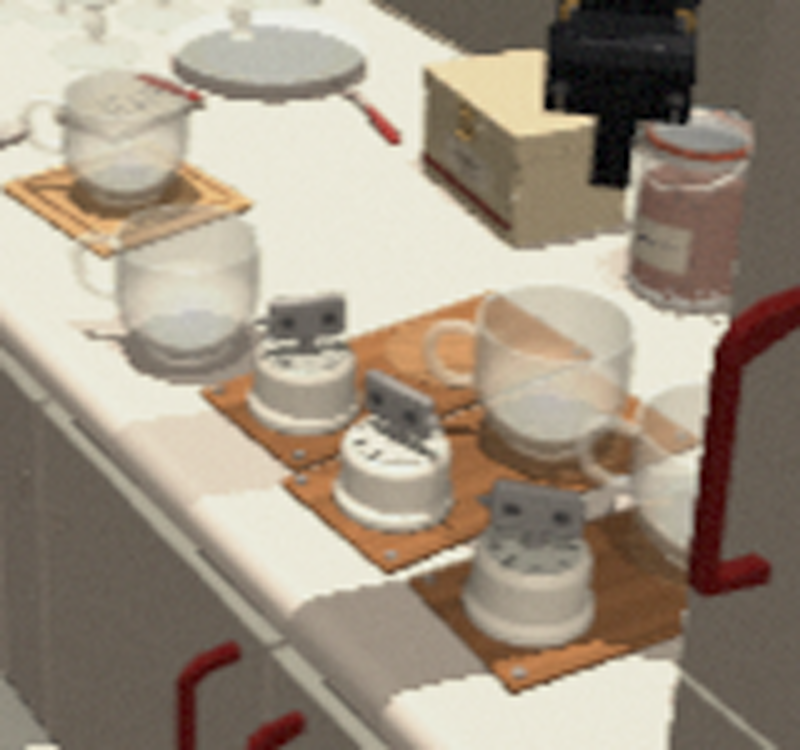

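carry_out(
  commands=[
    [[120,1,-2.2,0,0,0,-0.5],[120,6.5,-14.4,0,0,0,-0.5],[120,6.5,-14.4,0,0,0,-0.5],[120,6.5,-14.4,0,0,0,-0.5],[120,6.5,-14.4,0,0,0,-0.5],[120,6.5,-14.4,0,0,0,-0.5],[120,6.5,-14.4,0,0,0,-0.5],[120,6.5,-14.4,4,0,0,-0.5],[120,6.5,-14.4,4.4,0,0,-0.5],[120,6.5,-14.4,4.4,0,0,-0.5],[120,6.5,-14.4,4.4,0,0,-0.5]],
  ],
)

```text
time: 19.05
ee_pos: [0.3564, 0.2331, 0.1417]
eef_rot: [0.91, 0.415, 0.004, -0.001]
ft_force: [0.5, 0.3, 0.2]
width: 0.0461
```

```bash
python3 - <<'E'
from h import *
p,q=tool();im=r.camera('wrist')
crop(im,160,140,480,340,2.5,'w12')
go([.354,.234,.042],np.radians(49))
print(r.read_state()['joint_positions'].round(2))
E
```

```text
shift [-0.09 -0.1   4.01] turn [ 0.01 -0.11 -0.  ] yaw0 0.855 d 0.0 rows>= 2
[-0.98 -0.07  0.28  2.08  0.02  1.12  0.15]
```

View pics/w12.png

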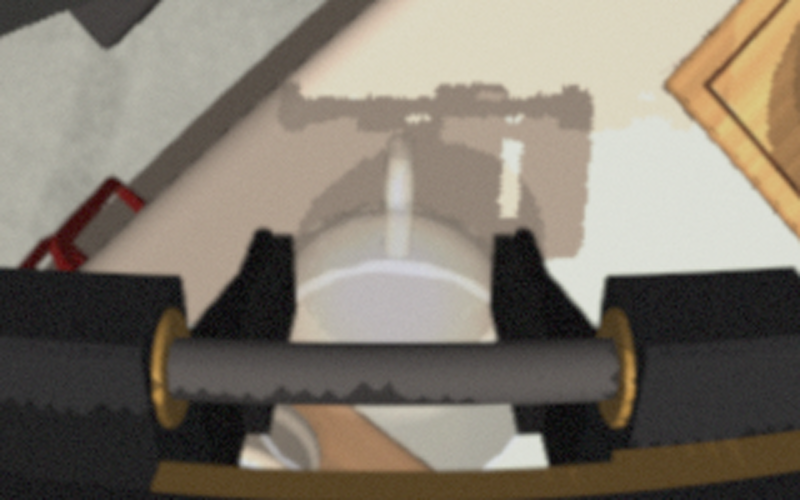

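carry_out(
  commands=[
    [[120,0.1,-0.2,2,0,0,0],[120,0.1,-0.2,4,0,0,0],[120,0.1,-0.2,4,0,0,0],[120,0.1,-0.2,4,0,0,0],[255,0.1,-0.2,4,0,0,0],[255,0.1,-0.2,4,0,0,0],[255,0.1,-0.2,4,0,0,0],[255,0.1,-0.2,4,0,0,0],[255,0.1,-0.2,4,0,0,0],[255,0.1,-0.2,4,0,0,0]],
  ],
  grip_force=55,
)

```text
time: 20.35
ee_pos: [0.355, 0.2392, 0.0422]
eef_rot: [0.91, 0.415, 0.004, -0.002]
ft_force: [-2.4, -0.6, 3.1]
width: 0.0093
```

carry_out(
  commands=[
    [[255,0,0,-0.6,0,0,0],[255,0,0,-1.4,0,0,0],[255,0,0,-2.4,0,0,0],[255,0,0,-3.4,0,0,0],[255,0,0,-4.4,0,0,0],[255,0,0,-5,0,0,0],[255,0,0,-5,0,0,0],[255,0,0,-5,0,0,0]],
  ],
)

```text
time: 21.35
ee_pos: [0.3538, 0.2381, 0.1662]
eef_rot: [0.91, 0.415, 0.003, -0.001]
ft_force: [-0.5, 0.2, -4.2]
width: 0.0091
```

```bash
python3 - <<'E'
from h import *
p,q=tool();print(p)
y=q.apply([0,1,0]);print(y)
c=np.array([0.5645,0.0745]); t=c-.077*y[:2]/np.linalg.norm(y[:2]);print(t)
go(np.r_[t,p[2]])
im=r.camera('scene');crop(im,230,120,430,300,4,'s13')
E
```

```text
[0.35376089 0.23808997 0.16618188]
[ 7.54586949e-01 -6.56199865e-01  5.22081524e-04]
[0.5063968 0.1250274]
shift [0.59 7.57 0.01] turn [ 0.01 -0.08 -0.  ] yaw0 0.855 d 0.0 rows>= 4
```

View pics/s13.png

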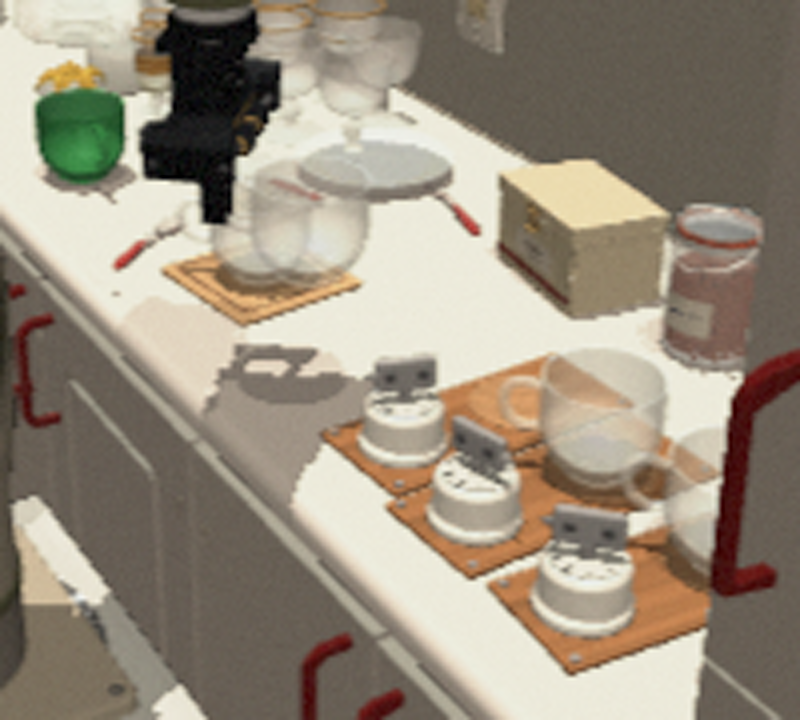

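carry_out(
  commands=[
    [[255,0,0.7,0,0,0,0],[255,0.2,2,0,0,0,0],[255,0.3,3.6,0,0,0,0],[255,0.5,5.2,0,0,0,0],[255,0.6,6.6,0,0,0,0],[255,0.6,7.3,0,0,0,0],[255,0.6,7.55,0,0,0,0],[255,0.6,7.55,0,0,0,0],[255,0.6,7.55,0,0,0,0]],
  ],
)

```text
time: 22.52
ee_pos: [0.5053, 0.1263, 0.1661]
eef_rot: [0.91, 0.415, 0.003, -0.001]
ft_force: [0.7, -0.2, -3.3]
width: 0.0092
```

carry_out(
  commands=[
    [[255,0,0,1.5,0,0,0],[255,0,0,3,0,0,0],[255,0,0,4,0,0,0],[255,0,0,4.5,0,0,0],[255,0,0,4.65,0,0,0],[255,0,0,4.7,0,0,0],[255,0,0,4.7,0,0,0],[255,0,0,4.7,0,0,0]],
  ],
)

```text
time: 23.52
ee_pos: [0.5062, 0.1272, 0.0493]
eef_rot: [0.91, 0.415, 0.004, -0.002]
ft_force: [-0.4, 0.2, -1.1]
width: 0.0093
```

carry_out(
  commands=[
    [[255,0,0,0.06,0,0,0],[255,0,0,0.06,0,0,0],[200,0,0,0.06,0,0,0],[150,0,0,0.06,0,0,0],[150,0,0,0.06,0,0,0],[150,0,0,0.06,0,0,0],[150,0,0,-0.5,0,0,0],[150,0,0,-2,0,0,0],[150,0,0,-4,0,0,0],[150,0,0,-6,0,0,0],[150,0,0,-8,0,0,0],[150,0,0,-8,0,0,0]],
  ],
)

```text
time: 25.02
ee_pos: [0.507, 0.1262, 0.2541]
eef_rot: [0.91, 0.415, 0.008, -0.002]
ft_force: [0.6, 0.3, -0.9]
width: 0.0358
```

```bash
python3 - <<'E'
from h import *
im=r.camera('scene');crop(im,230,120,430,300,4,'s14')
go([0.468,0.05,0.36],np.pi/2)
E
```

```text
shift [-3.24  0.85 -4.38] turn [ 0.06 -0.12 -8.19] yaw0 0.856 d 0.715 rows>= 4
```

View pics/s14.png

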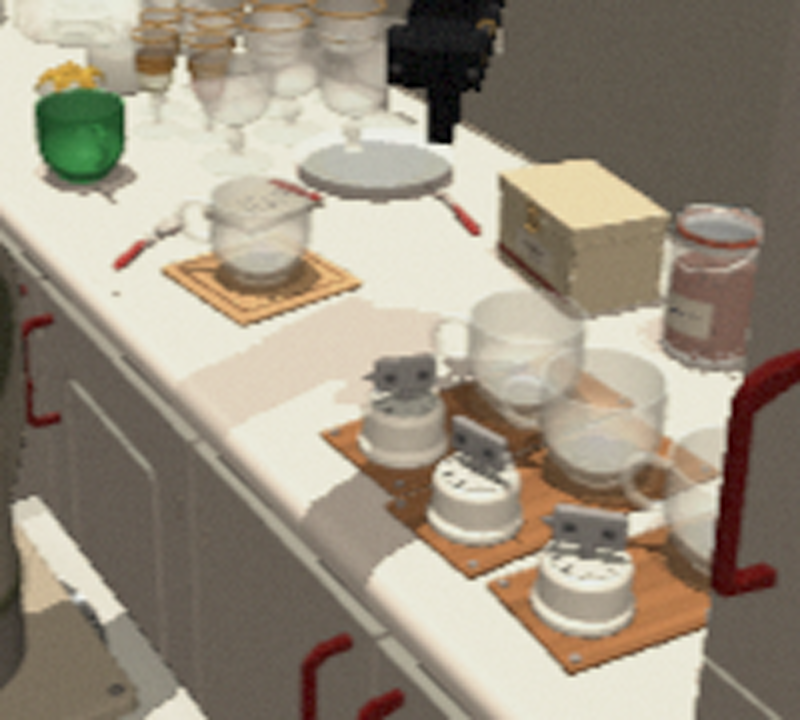

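carry_out(
  commands=[
    [[100,-3.2,0.9,-4.4,0,0,-8.2],[100,-3.2,0.9,-4.4,0,0,-8.2],[100,-3.2,0.9,-4.4,0,0,-8.2],[100,-3.2,0.9,-4.4,0,0,-8.2],[100,-3.2,0.9,-4.4,0,0,-8.2],[100,-3.2,0.9,-4.4,0,0,-8.2],[100,-3.2,0.9,-4.4,0,0,-8.2]],
  ],
)

```text
time: 25.95
ee_pos: [0.4694, 0.0501, 0.3602]
eef_rot: [0.707, 0.707, 0.005, 0.0]
ft_force: [0.1, -0.5, 0.1]
width: 0.053
```

```bash
python3 - <<'E'
from h import *
import pickle
i=r.camera_info('wrist');im=r.camera('wrist');pickle.dump(i,open('i15.pkl','wb'));cv2.imwrite('pics/wrist15.png',im)
crop(im,120,80,370,250,3.2,'w15a')
print(tool()[0],r.read_state()['joint_positions'].round(2))
E
```

```text
[0.46947402 0.05005619 0.36024929] [-0.79 -0.1   0.55  1.64  0.05  1.58  1.33]
```

View pics/w15a.png

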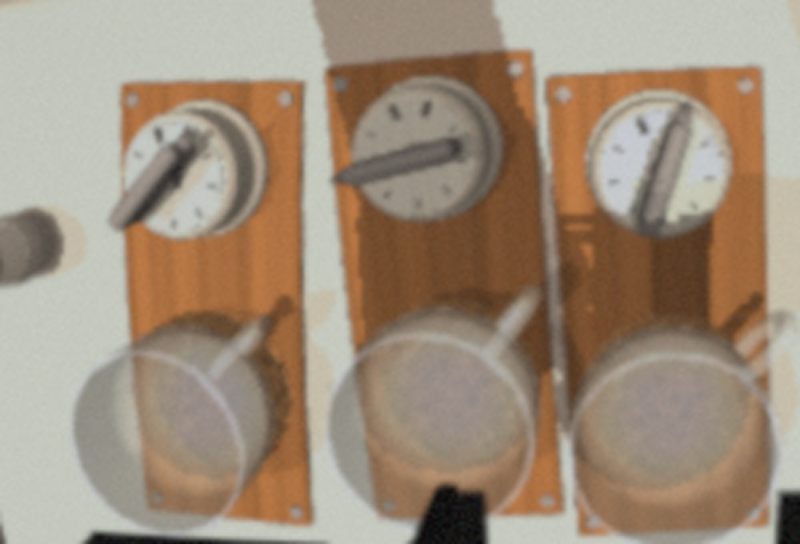

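View pics/wrist15.png

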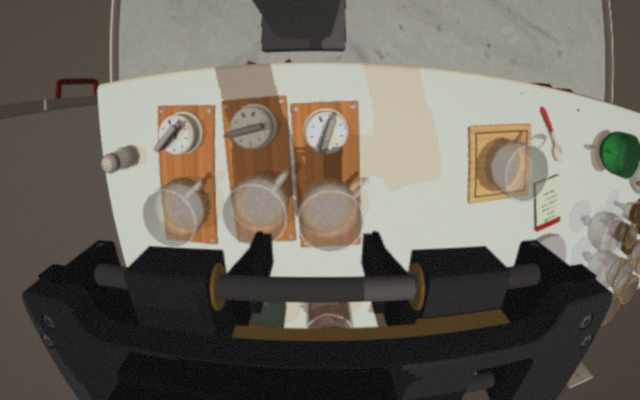

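```bash
cat > m15.py <<'E'
from h import *
import pickle
from scipy.optimize import least_squares
i=pickle.load(open('i15.pkl','rb'))
a=lambda *p:[(120+x/3.2,80+y/3.2) for x,y in p]
b=lambda *p:list(p)
P=lambda p,z:plane('wrist',p,z,i)[:,:2]
for n,f,p,z in [('R',a,((75,425),(245,450),(150,350),(170,531)),.094),('d',a,((331,430),(536,430),(434,333),(440,525)),.094),('L',a,((571,445),(776,445),(672,355)),.094),('board',b,((490,170),(549,170),(518,142),(520,199)),.096)]:
    q=P(f(*p),z); s=least_squares(lambda c:np.hypot(*(q-c).T)-.0515,q.mean(0)); print(n,'rim c',s.x.round(4),(s.fun*1000).round(1))
print('case',P(a((178,172),(425,148),(658,163)),.05).round(4).tolist())
for n,p in [('R',a((197,138),(122,220))),('M',a((462,148),(335,180))),('L',a((684,107),(650,225)))]:
    q=P(p,.088); d=q[0]-q[1]; print(n,q.round(4).tolist(),q.mean(0).round(4),np.hypot(*d),np.degrees(np.arctan2(d[1],d[0])))
E
python3 m15.py
```

```text
R rim c [ 0.5607 -0.1847] [-2.4 -2.3 -2.  -2.4]
d rim c [ 0.553  -0.0399] [-2.2 -1.9 -2.9 -3. ]
L rim c [0.568  0.0737] [-2.8 -2.7  0.9]
board rim c [0.4794 0.3939] [15.4 15.  -1.7 -1.1]
case [[0.4302, -0.1756], [0.4246, -0.0444], [0.4336, 0.0671]]
R [[0.4112, -0.1462], [0.4478, -0.1906]] [ 0.4295 -0.1684] 0.05750057021798946 129.4213960867984
M [[0.4219, -0.0202], [0.4343, -0.0791]] [ 0.4281 -0.0496] 0.06017106435307286 101.85384389886461
L [[0.4049, 0.0769], [0.4572, 0.0623]] [0.4311 0.0696] 0.05434185327216256 164.39486323028018
```

```bash
python3 - <<'E'
from h import *
go([0.434,0.068,0.13],np.radians(74.4))
E
```

```text
shift [ 0.65 -1.5   9.2 ] turn [ 0.08 -0.1   3.11] yaw0 1.57 d -0.272 rows>= 4
```

carry_out(
  commands=[
    [[130,0.6,-1.5,2,0,0,3.1],[130,0.6,-1.5,4.5,0,0,3.1],[130,0.6,-1.5,7,0,0,3.1],[130,0.6,-1.5,9.2,0,0,3.1],[130,0.6,-1.5,9.2,0,0,3.1],[130,0.6,-1.5,9.2,0,0,3.1],[130,0.6,-1.5,9.2,0,0,3.1]],
  ],
  grip_force=40,
)

```text
time: 26.88
ee_pos: [0.4354, 0.0673, 0.1324]
eef_rot: [0.796, 0.605, 0.007, -0.0]
ft_force: [0.9, -0.3, -0.2]
width: 0.0426
```

```bash
python3 - <<'E'
from h import *
im=r.camera('wrist');crop(im,160,100,480,340,2.5,'w16')
p,q=tool();print(r.read_state()['width'],proj('wrist',[[p[0],p[1],.09]]))
go([0.434,0.068,0.06],np.radians(74.4))
print(r.read_state()['joint_positions'].round(2))
E
```

```text
0.04280226649140871 [[314.78461382 221.92063146]]
shift [-0.02 -0.08  2.88] turn [ 0.1  -0.13  0.01] yaw0 1.3 d -0.001 rows>= 2
[-0.79 -0.04  0.53  2.07  0.01  1.09  1.04]
```

View pics/w16.png

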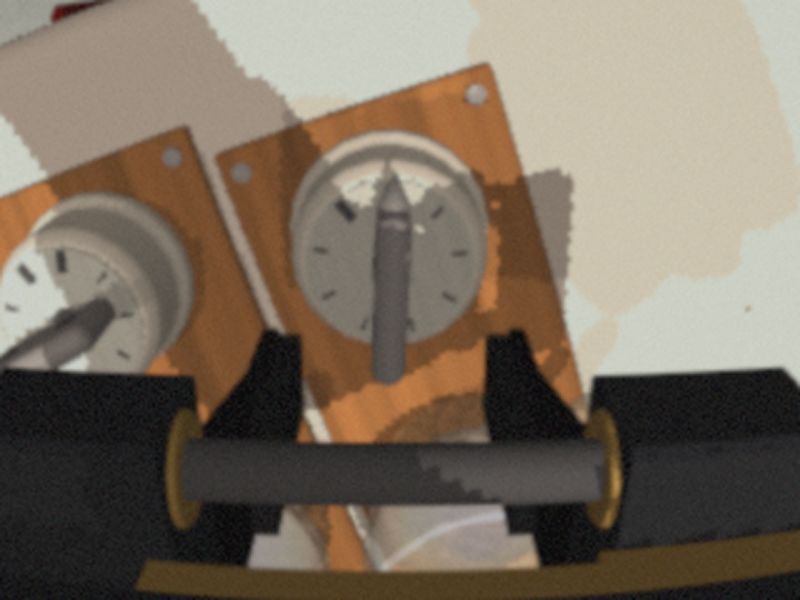

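```bash
python3 - <<'E'
from h import *
i=r.camera_info('wrist')
f=lambda x,y:(160+x/2.5,100+y/2.5)
print(plane('wrist',[f(391,165),f(388,380)],.09,i),plane('wrist',[f(391,242),f(293,245),f(488,245)],.05,i))
E
```

```text
[[0.39648355 0.0792508  0.09      ]
 [0.45867543 0.06098069 0.09      ]] [[0.43017794 0.07031208 0.05      ]
 [0.42233181 0.03869738 0.05      ]
 [0.43998778 0.10112882 0.05      ]]
```

carry_out(
  commands=[
    [[130,0.05,-0.15,1.5,0,0,0],[130,0.05,-0.15,2.85,0,0,0],[130,0.05,-0.15,2.85,0,0,0],[130,0.05,-0.15,2.85,0,0,0],[255,0.05,-0.15,2.85,0,0,0],[255,0.05,-0.15,2.85,0,0,0],[255,0.05,-0.15,2.85,0,0,0],[255,0.05,-0.15,2.85,0,0,0],[255,0.05,-0.15,2.85,0,0,0]],
  ],
  grip_force=40,
)

```text
time: 28.05
ee_pos: [0.4323, 0.0683, 0.0609]
eef_rot: [0.797, 0.604, 0.006, 0.0]
ft_force: [-3.4, -7.2, 9.5]
width: 0.0098
```

carry_out(
  commands=[
    [[255,0,0,0,0,0,1.5],[255,0,0,0,0,0,3],[255,0,0,0,0,0,4.5],[255,0,0,0,0,0,6],[255,0,0,0,0,0,6],[255,0,0,0,0,0,6]],
  ],
)

```text
time: 28.8
ee_pos: [0.4336, 0.0704, 0.0611]
eef_rot: [0.926, 0.378, 0.008, -0.002]
ft_force: [8.7, 9.9, -12.2]
width: 0.0101
```

```bash
python3 - <<'E'
from h import *
s=r.read_state();print(s['ft_force'],s['torque'],s['width'],s['joint_positions'].round(2));go([0.432,0.069,0.06])
im=r.camera('wrist');crop(im,160,100,480,340,2.5,'w17')
E
```

```text
[  8.72383483   9.92175468 -12.21261734] [ 1.78989388 -1.72091206  0.01864888] 0.010100350088774442 [-0.81  0.08  0.57  2.15 -0.06  0.91  0.57]
shift [-0.09 -0.01  0.04] turn [ 0.03 -0.18 -0.  ] yaw0 0.776 d 0.0 rows>= 1
```

View pics/w17.png

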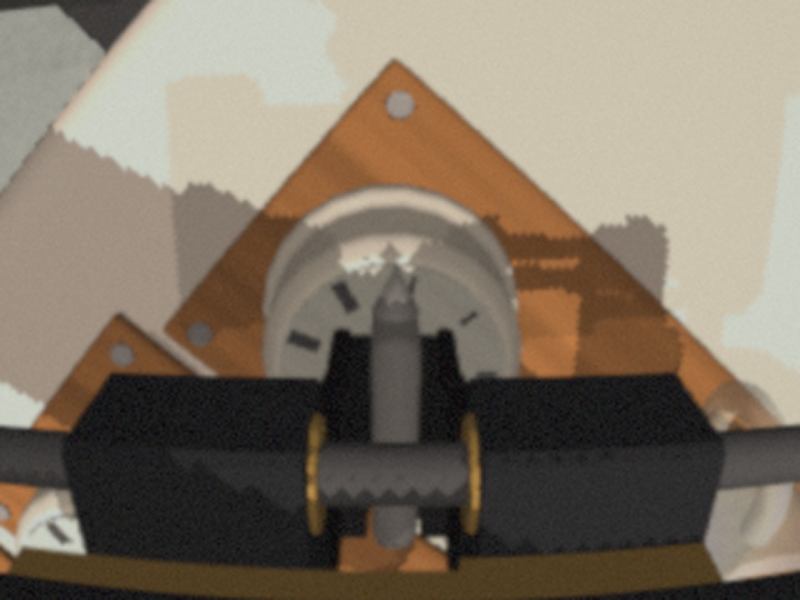

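carry_out(
  commands=[
    [[255,0,0,0,0,0,1.5],[255,0,0,0,0,0,3.4],[255,0,0,0,0,0,5.3],[255,0,0,0,0,0,7.2],[255,0,0,0,0,0,9.1],[255,0,0,0,0,0,11],[255,0,0,0,0,0,12.9],[255,0,0,0,0,0,14.8],[255,0,0,0,0,0,16.5],[255,0,0,0,0,0,17],[255,0,0,0,0,0,17]],
  ],
)

```text
time: 30.22
ee_pos: [0.4404, 0.0705, 0.0619]
eef_rot: [0.938, -0.347, 0.012, -0.009]
ft_force: [39.8, 2.5, -44.0]
width: 0.0098
```

```bash
python3 - <<'E'
from h import *
s=r.read_state();print(s['ft_force'],s['torque'],s['width'],s['joint_positions'].round(2));go([0.432,0.069,0.06])
E
```

```text
[ 39.82905522   2.50512649 -44.03660991] [ 0.2586208  -8.21182342  0.04214209] 0.009778948355855853 [-0.89  0.08  0.66  2.15 -0.07  0.9  -0.9 ]
shift [-0.22  0.27  0.06] turn [-0.29 -0.18  0.  ] yaw0 -0.708 d 0.0 rows>= 1
```

carry_out(
  commands=[
    [[200,0,0,0,0,0,0],[130,0,0,0,0,0,0],[130,0,0,0,0,0,0],[130,0,0,0,0,0,0],[130,0,0,0,0,0,0],[130,0,0,-2.5,0,0,0],[130,0,0,-2.5,0,0,0],[130,0,0,-2.5,0,0,0]],
  ],
)

```text
time: 31.22
ee_pos: [0.4384, 0.0701, 0.1242]
eef_rot: [0.938, -0.347, 0.012, -0.01]
ft_force: [0.3, -0.1, -0.9]
width: 0.0427
```

```bash
python3 - <<'E'
from h import *
s=r.read_state();print(s['ft_force'],s['torque'],s['width'],s['joint_positions'].round(2));go([0.432,0.069,0.06])
i=r.camera_info('wrist')
print(proj('wrist',[[.432,.069,.05],[.432,.069,.09]]))
im=r.camera('wrist');crop(im,160,100,480,340,2.5,'w18')
E
```

```text
[ 0.28989123 -0.05743146 -0.93517468] [-0.17419598  0.15699431 -0.01048776] 0.042726016290692004 [-0.92 -0.04  0.66  2.09  0.03  1.05 -0.98]
shift [-0.21  0.27  2.56] turn [-0.3  -0.17  0.  ] yaw0 -0.708 d 0.0 rows>= 2
[[311.75530902 215.34751716]
 [311.64821348 234.68572831]]
```

View pics/w18.png

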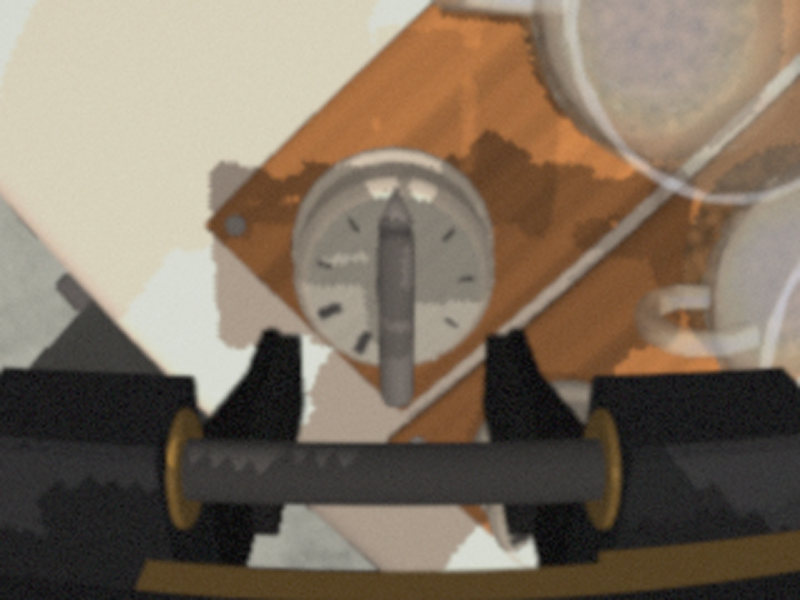

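```bash
python3 - <<'E'
from h import *
i=r.camera_info('wrist')
f=lambda x,y:(160+x/2.5,100+y/2.5)
q=plane('wrist',[f(397,190),f(397,405)],.09,i);print(q,q.mean(0));d=q[0]-q[1];print(np.degrees(np.arctan2(d[1],d[0])))
print(q[1]+.028*d/np.linalg.norm(d))
print(plane('wrist',[f(393,262),f(293,262),f(492,262)],.05,i))
E
```

```text
[[0.46239601 0.09724444 0.09      ]
 [0.42150236 0.04931417 0.09      ]] [0.44194919 0.07327931 0.09      ]
49.52950426174459
[0.43967594 0.0706149  0.09      ]
[[0.44087302 0.07282456 0.05      ]
 [0.41638811 0.09393134 0.05      ]
 [0.46515294 0.05178785 0.05      ]]
```

carry_out(
  commands=[
    [[130,0,0,0,0,0,-2],[130,0,0,0,0,0,-17],[130,0,0,0,0,0,-17],[130,0,0,0,0,0,-17],[130,0,0,0,0,0,-17],[130,0,0,0,0,0,-17],[130,0,0,0,0,0,-17],[130,0,0,0,0,0,-17],[130,0,0,0,0,0,-17],[130,0,0,0,0,0,-17],[130,0,0,0,0,0,-17]],
  ],
)

```text
time: 32.65
ee_pos: [0.4379, 0.0698, 0.1234]
eef_rot: [0.926, 0.377, 0.014, 0.001]
ft_force: [0.9, -0.3, 0.9]
width: 0.0426
```

carry_out(
  commands=[
    [[130,0,0,0,0,0,-2],[130,0,0,0,0,0,-19],[130,0,0,0,0,0,-19],[130,0,0,0,0,0,-19],[130,0,0,0,0,0,-19],[130,0,0,0,0,0,-19],[130,0,0,0,0,0,-19],[130,0,0,0,0,0,-19],[130,0,0,0,0,0,-19],[130,0,0,0,0,0,-19],[130,0,0,0,0,0,-19],[130,0,0,0,0,0,-19]],
  ],
)

```text
time: 34.15
ee_pos: [0.4379, 0.0698, 0.1234]
eef_rot: [0.349, 0.937, 0.009, 0.011]
ft_force: [-0.5, -0.9, 0.1]
width: 0.0423
```

```bash
python3 - <<'E'
from h import *
s=r.read_state();print(s['joint_positions'].round(2))
go([0.436,0.070,0.061],np.radians(139.5))
im=r.camera('wrist');crop(im,160,100,480,340,2.5,'w19')
E
```

```text
[-1.03 -0.05  0.76  2.1   0.04  1.05  2.15]
shift [ 0.1  -0.1   2.49] turn [ 0.28  0.17 -0.07] yaw0 2.428 d 0.006 rows>= 1
```

View pics/w19.png

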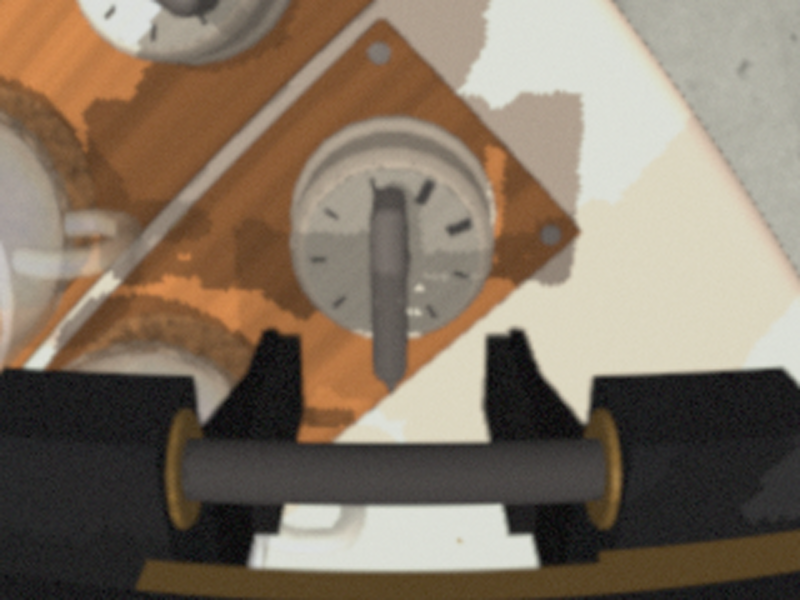

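carry_out(
  commands=[
    [[130,0.1,-0.1,1.2,0.3,0.15,0],[130,0.1,-0.1,2.5,0.3,0.15,0],[130,0.1,-0.1,2.5,0.3,0.15,0],[130,0.1,-0.1,2.5,0.3,0.15,0],[255,0.1,-0.1,2.5,0.3,0.15,0],[255,0.1,-0.1,2.5,0.3,0.15,0],[255,0.1,-0.1,2.5,0.3,0.15,0],[255,0.1,-0.1,2.5,0.3,0.15,0],[255,0.1,-0.1,2.5,0.3,0.15,0]],
  ],
  grip_force=40,
)

```text
time: 35.33
ee_pos: [0.4385, 0.0682, 0.0613]
eef_rot: [0.349, 0.937, -0.001, 0.003]
ft_force: [12.5, -8.1, -9.8]
width: 0.0097
```

carry_out(
  commands=[
    [[255,0,0,0,0,0,1.5],[255,0,0,0,0,0,3.4],[255,0,0,0,0,0,5.3],[255,0,0,0,0,0,7.2],[255,0,0,0,0,0,9],[255,0,0,0,0,0,10],[255,0,0,0,0,0,10]],
  ],
)

```text
time: 36.2
ee_pos: [0.4393, 0.0667, 0.0612]
eef_rot: [0.713, 0.701, 0.0, 0.005]
ft_force: [5.5, -5.1, -6.2]
width: 0.0097
```

```bash
python3 - <<'E'
from h import *
s=r.read_state();print(s['ft_force'],s['torque'],s['width'],s['joint_positions'].round(2));go([0.436,0.070,0.061])
E
```

```text
[ 5.54942852 -5.10221909 -6.2334491 ] [-1.13243454 -1.11458427 -0.12468681] 0.009654773549338582 [-1.09  0.11  0.88  2.14 -0.1   0.92  1.4 ]
shift [ 0.13 -0.13  0.01] turn [0.08 0.07 0.  ] yaw0 1.553 d 0.0 rows>= 1
```

carry_out(
  commands=[
    [[255,0,-0.1,0,0,0,1.5],[255,0,-0.1,0,0,0,3.4],[255,0,-0.1,0,0,0,5.3],[255,0,-0.1,0,0,0,7.2],[255,0,-0.1,0,0,0,9],[255,0,-0.1,0,0,0,10],[255,0,-0.1,0,0,0,10]],
  ],
)

```text
time: 37.08
ee_pos: [0.4385, 0.0652, 0.0613]
eef_rot: [0.943, 0.332, 0.004, 0.006]
ft_force: [11.4, -6.5, -13.8]
width: 0.01
```

```bash
python3 - <<'E'
from h import *
s=r.read_state();print(s['ft_force'],s['torque'],s['width'],s['joint_positions'].round(2));go([0.437,0.068,0.061])
E
```

```text
[ 11.35550432  -6.50662366 -13.81396751] [-1.21487246 -2.45045854 -0.08789069] 0.009966611298475146 [-1.18  0.12  0.98  2.15 -0.11  0.92  0.54]
shift [ 0.02 -0.12  0.01] turn [ 0.15 -0.04 -0.  ] yaw0 0.678 d 0.0 rows>= 1
```

carry_out(
  commands=[
    [[255,0,-0.15,0,0.1,0,1.5],[255,0,-0.15,0,0.1,0,3.4],[255,0,-0.15,0,0.1,0,5.3],[255,0,-0.15,0,0.1,0,7.2],[255,0,-0.15,0,0.1,0,9],[255,0,-0.15,0,0.1,0,10],[255,0,-0.15,0,0.1,0,10]],
  ],
)

```text
time: 37.95
ee_pos: [0.4371, 0.0649, 0.0613]
eef_rot: [0.995, -0.099, 0.006, 0.001]
ft_force: [6.4, -14.0, -5.6]
width: 0.0094
```

```bash
python3 - <<'E'
from h import *
s=r.read_state();print(s['ft_force'],s['torque'],s['width'],s['joint_positions'].round(2));go([0.437,0.068,0.061])
E
```

```text
[  6.41759739 -13.97486523  -5.5928049 ] [-3.12529443 -1.17048992 -0.08345038] 0.009389160871698507 [-1.28  0.13  1.1   2.16 -0.14  0.92 -0.3 ]
shift [-0.03 -0.12  0.01] turn [ 0.02 -0.13 -0.  ] yaw0 -0.199 d 0.0 rows>= 1
```

carry_out(
  commands=[
    [[255,0,-0.1,0,0,-0.1,1.5],[255,0,-0.1,0,0,-0.1,3.4],[255,0,-0.1,0,0,-0.1,5.3],[255,0,-0.1,0,0,-0.1,7.2],[255,0,-0.1,0,0,-0.1,9],[255,0,-0.1,0,0,-0.1,10],[255,0,-0.1,0,0,-0.1,10.5],[255,0,-0.1,0,0,-0.1,10.5]],
  ],
)

```text
time: 38.95
ee_pos: [0.4359, 0.0658, 0.0611]
eef_rot: [0.848, -0.53, 0.0, 0.0]
ft_force: [-11.1, -7.4, 15.9]
width: 0.01
```

```bash
python3 - <<'E'
from h import *
s=r.read_state();print(s['ft_force'],s['torque'],s['width'],s['joint_positions'].round(2));go([0.437,0.068,0.061])
im=r.camera('wrist');crop(im,160,100,480,340,2.5,'w20')
E
```

```text
[-11.09681987  -7.4480852   15.91511964] [-1.75342711  2.4810618   0.04649614] 0.01003199137780898 [-1.41  0.21  1.26  2.15 -0.24  0.94 -1.12]
shift [-0.06 -0.08  0.  ] turn [ 0.   -0.01 -0.  ] yaw0 -1.117 d 0.0 rows>= 1
```

View pics/w20.png

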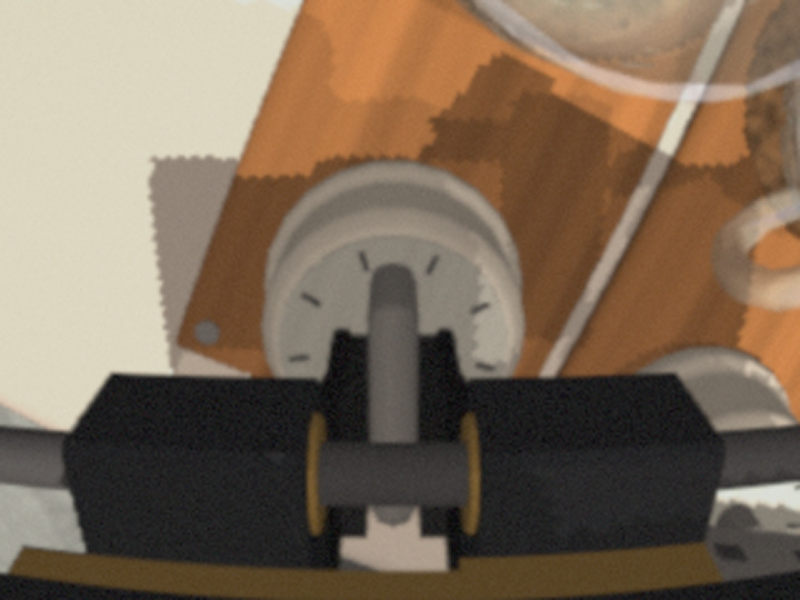

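carry_out(
  commands=[
    [[255,0,0,0,0,0,0.8],[255,0,0,0,0,0,1.5],[255,0,0,0,0,0,1.5]],
  ],
)

```text
time: 39.38
ee_pos: [0.4357, 0.0659, 0.0612]
eef_rot: [0.812, -0.583, -0.0, 0.001]
ft_force: [-2.1, -1.3, 4.8]
width: 0.0098
```

```bash
python3 - <<'E'
from h import *
s=r.read_state();print(s['ft_force'],s['torque'],s['width'],s['joint_positions'].round(2));go([0.437,0.068,0.061])
E
```

```text
[-2.07240005 -1.26504266  4.84115073] [-0.31271471  0.73578919  0.74721999] 0.00981025200736128 [-1.42  0.22  1.28  2.15 -0.26  0.94 -1.24]
shift [-0.07 -0.07  0.01] turn [ 0.01 -0.01 -0.  ] yaw0 -1.246 d 0.0 rows>= 1
```

carry_out(
  commands=[
    [[200,0,0,0,0,0,0],[130,0,0,0,0,0,0],[130,0,0,0,0,0,0],[130,0,0,0,0,0,0],[130,0,0,-1,0,0,0],[130,0,0,-3,0,0,0],[130,0,0,-5,0,0,0],[130,0,0,-5,0,0,0]],
  ],
)

```text
time: 40.38
ee_pos: [0.438, 0.0669, 0.1901]
eef_rot: [0.812, -0.583, -0.001, -0.005]
ft_force: [-0.6, 0.2, -1.3]
width: 0.0427
```

```bash
python3 - <<'E'
from h import *
im=r.camera('wrist');crop(im,160,60,480,300,2.5,'w21')
go([0.432,-0.176,0.20],np.radians(39.4))
print(r.read_state()['joint_positions'].round(2))
E
```

```text
shift [ 9.13  3.3  -0.52] turn [-1.000e-02  8.000e-02  1.385e+01] yaw0 -1.245 d -1.209 rows>= 7
[-1.49 -0.29  1.11  2.01  0.27  1.27 -1.72]
```

View pics/w21.png

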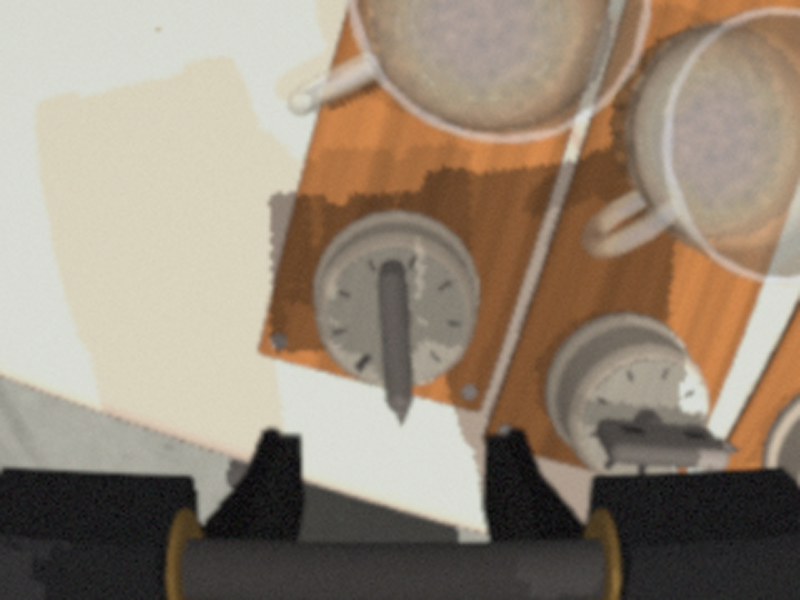

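carry_out(
  commands=[
    [[130,0,0,-1.5,0,0,-2],[130,2,0.7,-1.5,0,0,-22],[130,4,1.4,-1.5,0,0,-22],[130,6,2.1,-1.5,0,0,-22],[130,8,2.9,-1.5,0,0,-22],[130,9.1,3.3,-1.5,0,0,-22],[130,9.1,3.3,-1.5,0,0,-22],[130,9.1,3.3,-1.5,0,0,-22],[130,9.1,3.3,-1.5,0,0,-22],[130,9.1,3.3,-1.5,0,0,-22],[130,9.1,3.3,-1.5,0,0,-22],[130,9.1,3.3,-1.5,0,0,-22]],
  ],
)

```text
time: 41.92
ee_pos: [0.4311, -0.1752, 0.2236]
eef_rot: [0.944, 0.331, 0.001, -0.002]
ft_force: [0.4, 0.0, 0.1]
width: 0.0424
```

```bash
python3 - <<'E'
from h import *
print(r.read_state()['joint_positions'].round(2))
go([0.433,-0.177,0.13],np.radians(39.4))
E
```

```text
[-1.22 -0.49  1.23  1.9   0.46  1.43  0.57]
shift [0.01 0.12 3.75] turn [-0.04 -0.03 -0.16] yaw0 0.674 d 0.014 rows>= 2
```

carry_out(
  commands=[
    [[130,0,0.1,1.5,0,0,0],[130,0,0.1,3.7,0,0,0],[130,0,0.1,3.7,0,0,0],[130,0,0.1,3.7,0,0,0]],
  ],
)

```text
time: 42.42
ee_pos: [0.422, -0.1731, 0.1393]
eef_rot: [0.944, 0.329, 0.005, 0.002]
ft_force: [0.5, -0.6, 0.1]
width: 0.0427
```

```bash
python3 - <<'E'
from h import *
print(r.read_state()['joint_positions'].round(3))
im=r.camera('wrist');crop(im,160,100,480,340,2.5,'w22')
go([0.433,-0.177,0.13],np.radians(39.4))
E
```

```text
[-1.266 -0.498  1.339  2.049  0.512  1.249  0.543]
shift [0.24 0.38 0.39] turn [ 0.09 -0.1  -0.19] yaw0 0.671 d 0.017 rows>= 1
```

View pics/w22.png

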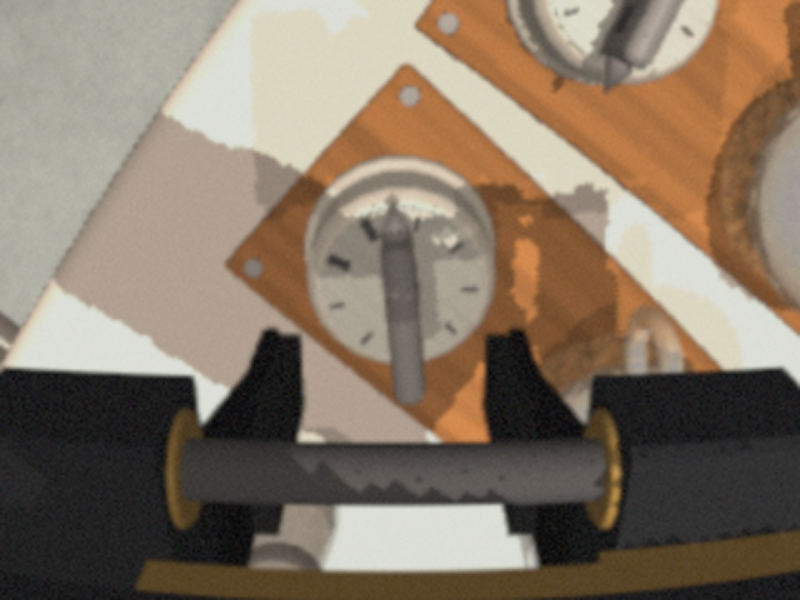

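```bash
python3 - <<'E'
from h import *
go([0.42,0.25,0.25],np.radians(42))
E
```

```text
shift [ 10.49 -13.29  -4.43] turn [ 0.09 -0.1  -0.71] yaw0 0.671 d 0.062 rows>= 7
```

carry_out(
  commands=[
    [[130,0,0,-2.2,0,0,0],[130,0,0,-4.4,0,0,0],[130,1.5,-2,-4.4,0,0,0],[130,10.5,-13.3,-4.4,0,0,0],[130,10.5,-13.3,-4.4,0,0,0],[130,10.5,-13.3,-4.4,0,0,0],[130,10.5,-13.3,-4.4,0,0,0],[130,10.5,-13.3,-4.4,0,0,0],[130,10.5,-13.3,-4.4,0,0,0],[130,10.5,-13.3,-4.4,0,0,0],[130,10.5,-13.3,-4.4,0,0,0],[130,10.5,-13.3,-4.4,0,0,0]],
  ],
)

```text
time: 43.98
ee_pos: [0.4207, 0.2494, 0.2499]
eef_rot: [0.945, 0.328, 0.006, 0.002]
ft_force: [0.4, 0.1, -0.3]
width: 0.0424
```

```bash
python3 - <<'E'
from h import *
print(r.read_state()['joint_positions'].round(3))
E
```

```text
[-1.392 -0.033  0.755  1.809  0.03   1.347  0.025]
```

carry_out(
  commands=[
    [[130,0,0,0,0,0,0],[130,0,0,0,0,0,0],[130,0,0,0,0,0,0],[130,0,0,0,0,0,0]],
  ],
)

```text
time: 44.48
ee_pos: [0.4207, 0.2493, 0.2499]
eef_rot: [0.945, 0.328, 0.006, 0.002]
ft_force: [0.3, -0.0, 0.1]
width: 0.0427
```

```bash
python3 - <<'E'
from h import *
print(r.read_state()['joint_positions'].round(3))
E
```

```text
[-1.392 -0.033  0.755  1.809  0.03   1.347  0.025]
```

carry_out(
  commands=[
    [[130,0,0,0,0,0,-2],[130,0,0,0,0,0,-16],[130,0,0,0,0,0,-16],[130,0,0,0,0,0,-16],[130,0,0,0,0,0,-16],[130,0,0,0,0,0,-16],[130,0,0,0,0,0,-16],[130,0,0,0,0,0,-16],[130,0,0,0,0,0,-16],[130,0,0,0,0,0,-16]],
  ],
)

```text
time: 45.72
ee_pos: [0.4206, 0.2494, 0.2499]
eef_rot: [0.514, 0.858, 0.003, 0.005]
ft_force: [0.9, -0.3, -0.0]
width: 0.0426
```

```bash
python3 - <<'E'
from h import *
print(r.read_state()['joint_positions'].round(3))
E
```

```text
[-1.425 -0.036  0.787  1.81   0.033  1.347  1.418]
```

carry_out(
  commands=[
    [[130,0,0,2,0,0,0],[130,0,0,4.5,0,0,0],[130,0,0,7.2,0,0,0],[130,0,0,7.2,0,0,0],[130,0,0,7.2,0,0,0]],
  ],
)

```text
time: 46.35
ee_pos: [0.4236, 0.2499, 0.0716]
eef_rot: [0.514, 0.858, 0.004, 0.005]
ft_force: [1.2, 0.6, 1.2]
width: 0.0431
```

```bash
python3 - <<'E'
from h import *
print(r.read_state()['joint_positions'].round(3))
E
```

```text
[-1.355  0.223  0.805  2.022 -0.188  0.961  1.605]
```

carry_out(
  commands=[
    [[130,0,0,0,0,0,2],[130,0,0,0,0,0,18],[130,0,0,0,0,0,18],[130,0,0,0,0,0,18],[130,0,0,0,0,0,18],[130,0,0,0,0,0,18],[130,0,0,0,0,0,18],[130,0,0,0,0,0,18],[130,0,0,0,0,0,18],[130,0,0,0,0,0,18]],
  ],
)

```text
time: 47.6
ee_pos: [0.4245, 0.2513, 0.0737]
eef_rot: [0.97, 0.244, 0.007, -0.0]
ft_force: [0.3, -0.0, -0.3]
width: 0.0422
```

```bash
python3 - <<'E'
from h import *
print(r.read_state()['joint_positions'].round(3))
E
```

```text
[-1.599  0.315  1.11   2.027 -0.336  0.983  0.17 ]
```

carry_out(
  commands=[
    [[130,0,0,-3.5,0,0,0],[130,0,0,-7,0,0,0],[130,0,0,-7,0,0,0],[130,0,0,-7,0,0,12],[130,0,0,-7,0,0,12],[130,0,0,-7,0,0,12],[130,0,0,-7,0,0,12],[130,0,0,-7,0,0,12],[130,0,0,-7,0,0,12],[130,0,0,-7,0,0,12],[130,0,0,-7,0,0,12]],
  ],
)

```text
time: 48.98
ee_pos: [0.4224, 0.2505, 0.2494]
eef_rot: [0.962, -0.273, 0.006, -0.005]
ft_force: [-0.5, 1.0, 0.1]
width: 0.0429
```

carry_out(
  commands=[
    [[130,0,0,0,0,0,12],[130,0,0,0,0,0,12],[130,0,0,0,0,0,12],[130,0,0,0,0,0,12],[130,0,0,0,0,0,12],[130,0,0,0,0,0,12],[130,0,0,0,0,0,12]],
  ],
)

```text
time: 49.85
ee_pos: [0.4225, 0.2504, 0.2496]
eef_rot: [-0.698, 0.716, -0.003, 0.007]
ft_force: [0.2, 0.3, 0.5]
width: 0.0427
```

```bash
python3 - <<'E'
from h import *
print(r.read_state()['joint_positions'].round(3));go([.42,.25,.07])
E
```

```text
[-1.687 -0.067  1.038  1.817  0.063  1.344 -2.26 ]
shift [0.07 0.2  7.18] turn [-0.17  0.07 -0.  ] yaw0 -1.597 d 0.0 rows>= 3
```

Now down, and turn ccw low.

carry_out(
  commands=[
    [[130,0,0,3.5,0,0,0],[130,0,0,7,0,0,0],[130,0,0,7,0,0,0],[130,0,0,7,0,0,-16],[130,0,0,7,0,0,-16],[130,0,0,7,0,0,-16],[130,0,0,7,0,0,-16],[130,0,0,7,0,0,-16],[130,0,0,7,0,0,-16],[130,0,0,7,0,0,-16],[130,0,0,7,0,0,-16],[130,0,0,7,0,0,-16]],
  ],
)

```text
time: 51.35
ee_pos: [0.4251, 0.2516, 0.0748]
eef_rot: [0.995, -0.099, 0.007, -0.004]
ft_force: [-0.0, -0.5, 1.0]
width: 0.0432
```

```bash
python3 - <<'E'
from h import *
print(r.read_state()['joint_positions'].round(3));go([.42,.25,.07])
E
```

```text
[-1.333  0.214  0.779  2.017 -0.179  0.963 -0.663]
shift [-0.19  0.11  0.19] turn [-0.1  -0.15  0.  ] yaw0 -0.198 d 0.0 rows>= 1
```

carry_out(
  commands=[
    [[130,0,0,0,0,0,-20],[130,0,0,0,0,0,-20],[130,0,0,0,0,0,-20],[130,0,0,0,0,0,-20],[130,0,0,0,0,0,-20],[130,0,0,0,0,0,-20],[130,0,0,0,0,0,-20],[130,0,0,0,0,0,-20],[130,0,0,0,0,0,-20],[130,0,0,0,0,0,-20],[130,0,0,0,0,0,-20]],
  ],
)

```text
time: 52.72
ee_pos: [0.4251, 0.2517, 0.0749]
eef_rot: [0.715, 0.699, 0.007, 0.003]
ft_force: [-0.3, 0.6, 0.1]
width: 0.0426
```

```bash
python3 - <<'E'
from h import *
print(r.read_state()['joint_positions'].round(3));go([.42,.25,.07])
E
```

```text
[-1.124  0.186  0.541  2.008 -0.113  0.96   1.02 ]
shift [-0.07 -0.21  0.19] turn [ 0.17 -0.08 -0.  ] yaw0 1.547 d 0.0 rows>= 1
```

carry_out(
  commands=[
    [[130,0,0,0,0,0,-12],[130,0,0,0,0,0,-12],[130,0,0,0,0,0,-12],[130,0,0,0,0,0,-12],[130,0,0,0,0,0,-12],[130,0,0,0,0,0,-12],[130,0,0,0,0,0,-12],[130,0,0,-3,0,0,-12],[130,0,0,-7,0,0,-12],[130,0,0,-7,0,0,-12],[130,0,0,-7,0,0,-12]],
  ],
)

```text
time: 54.1
ee_pos: [0.4241, 0.2517, 0.2537]
eef_rot: [0.272, 0.962, 0.008, 0.008]
ft_force: [-0.4, 0.5, -0.2]
width: 0.0428
```

carry_out(
  commands=[
    [[130,0,0,0,0,0,22],[130,0,0,0,0,0,22],[130,0,0,0,0,0,22],[130,0,0,0,0,0,22],[130,0,0,0,0,0,22],[130,0,0,0,0,0,22],[130,0,0,0,0,0,22],[130,0,0,0,0,0,22],[130,0,0,0,0,0,22],[130,0,0,0,0,0,22],[130,0,0,0,0,0,22],[130,0,0,0,0,0,22]],
  ],
)

```text
time: 55.6
ee_pos: [0.4237, 0.2515, 0.2527]
eef_rot: [0.945, 0.328, 0.01, -0.002]
ft_force: [0.4, -0.7, -0.1]
width: 0.0428
```

carry_out(
  commands=[
    [[130,0,0,0,0,0,22],[130,0,0,0,0,0,22],[130,0,0,0,0,0,22],[130,0,0,0,0,0,22],[130,0,0,0,0,0,22],[130,0,0,0,0,0,22],[130,0,0,0,0,0,22],[130,0,0,0,0,0,22],[130,0,0,0,0,0,22],[130,0,0,0,0,0,22],[130,0,0,0,0,0,22],[130,0,0,0,0,0,22]],
  ],
)

```text
time: 57.1
ee_pos: [0.4236, 0.2514, 0.2521]
eef_rot: [0.811, -0.585, 0.004, -0.009]
ft_force: [-0.4, -0.4, -0.5]
width: 0.0429
```

```bash
python3 - <<'E'
from h import *
print(r.read_state()['joint_positions'].round(3));go([.42,.25,.07])
E
```

```text
[-1.034 -0.011  0.404  1.792  0.007  1.339 -1.882]
shift [0.03 0.3  7.28] turn [-0.23  0.04 -0.  ] yaw0 -1.251 d 0.0 rows>= 3
```

Down again and ccw low (fixing the small tilt).

carry_out(
  commands=[
    [[130,0,0.3,3.5,-0.2,0,0],[130,0,0.3,7,-0.2,0,0],[130,0,0.3,7,-0.2,0,0],[130,0,0.3,7,0,0,-18],[130,0,0.3,7,0,0,-18],[130,0,0.3,7,0,0,-18],[130,0,0.3,7,0,0,-18],[130,0,0.3,7,0,0,-18],[130,0,0.3,7,0,0,-18],[130,0,0.3,7,0,0,-18],[130,0,0.3,7,0,0,-18],[130,0,0.3,7,0,0,-18]],
  ],
)

```text
time: 58.6
ee_pos: [0.4194, 0.2506, 0.0767]
eef_rot: [0.987, 0.162, 0.009, -0.003]
ft_force: [-0.3, -0.2, 0.1]
width: 0.0422
```

carry_out(
  commands=[
    [[130,0,0,0,0,0,-24],[130,0,0,0,0,0,-24],[130,0,0,0,0,0,-24],[130,0,0,0,0,0,-24],[130,0,0,0,0,0,-24],[130,0,0,0,0,0,-24],[130,0,0,0,0,0,-24],[130,0,0,0,0,0,-24],[130,0,0,0,0,0,-24],[130,0,0,0,0,0,-24],[130,0,0,0,0,0,-24],[130,0,0,0,0,0,-24]],
  ],
)

```text
time: 60.1
ee_pos: [0.4193, 0.2505, 0.0765]
eef_rot: [0.352, 0.936, 0.007, 0.006]
ft_force: [0.2, 0.1, 0.5]
width: 0.0426
```

```bash
python3 - <<'E'
from h import *
print(r.read_state()['joint_positions'].round(3));go([.42,.25,.07])
E
```

```text
[-0.704  0.16   0.075  2.003 -0.011  0.96   1.798]
shift [-0.03 -0.    0.26] turn [0.21 0.08 0.  ] yaw0 2.421 d 0.0 rows>= 1
```

```bash
python3 - <<'E'
from h import *
go([0.433,-0.177,0.25],np.radians(42.8))
E
```

```text
shift [-11.74 -12.36  -7.09] turn [  0.11   0.22 -16.81] yaw0 2.421 d 1.467 rows>= 8
```

carry_out(
  commands=[
    [[130,0,0,-3.5,0,0,0],[130,0,0,-7,0,0,0],[130,-1.5,-1.5,-7,0,0,4],[130,-11.7,-12.4,-7,0,0,19],[130,-11.7,-12.4,-7,0,0,19],[130,-11.7,-12.4,-7,0,0,19],[130,-11.7,-12.4,-7,0,0,19],[130,-11.7,-12.4,-7,0,0,19],[130,-11.7,-12.4,-7,0,0,19],[130,-11.7,-12.4,-7,0,0,19],[130,-11.7,-12.4,-7,0,0,19],[130,-11.7,-12.4,-7,0,0,19]],
  ],
)

```text
time: 61.6
ee_pos: [0.4317, -0.1771, 0.2476]
eef_rot: [0.928, 0.372, 0.01, -0.001]
ft_force: [0.1, 0.6, -0.5]
width: 0.043
```

```bash
python3 - <<'E'
from h import *
print(r.read_state()['joint_positions'].round(3))
go([0.433,-0.177,0.13],np.radians(42.8))
E
```

```text
[-0.24  -0.078  0.521  1.855  0.026  1.341  1.036]
shift [-0.05  0.01  4.7 ] turn [ 0.06 -0.22  0.17] yaw0 0.762 d -0.015 rows>= 2
```

carry_out(
  commands=[
    [[130,0,0,2,0,-0.2,0.2],[130,0,0,4.7,0,-0.2,0.2],[130,0,0,4.7,0,-0.2,0.2],[130,0,0,4.7,0,-0.2,0.2]],
  ],
)

```text
time: 62.1
ee_pos: [0.4344, -0.1762, 0.1316]
eef_rot: [0.931, 0.364, 0.002, 0.002]
ft_force: [0.9, 0.2, 0.3]
width: 0.0429
```

```bash
python3 - <<'E'
from h import *
i=r.camera_info('wrist');print(r.read_state()['joint_positions'].round(3));p,q=tool();print(q.apply([0,1,0]))
im=r.camera('wrist');crop(im,160,100,480,340,2.5,'w23')
import pickle;pickle.dump(i,open('i23.pkl','wb'))
E
```

```text
[-0.231  0.047  0.537  2.004 -0.025  1.092  1.062]
[ 0.67857578 -0.73450848  0.00567516]
```

View pics/w23.png

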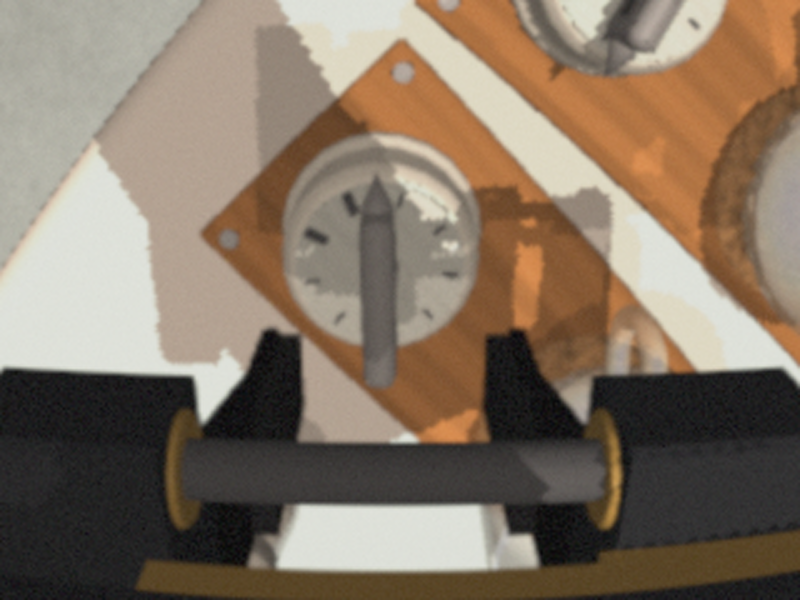

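carry_out(
  commands=[
    [[130,-0.13,0.05,1.4,0,0,0],[130,-0.13,0.05,2.8,0,0,0],[130,-0.13,0.05,2.8,0,0,0],[130,-0.13,0.05,2.8,0,0,0],[255,-0.13,0.05,2.8,0,0,0],[255,-0.13,0.05,2.8,0,0,0],[255,-0.13,0.05,2.8,0,0,0],[255,-0.13,0.05,2.8,0,0,0],[255,-0.13,0.05,2.8,0,0,0]],
  ],
  grip_force=40,
)

```text
time: 63.28
ee_pos: [0.4329, -0.1808, 0.0624]
eef_rot: [0.931, 0.364, 0.002, 0.003]
ft_force: [-6.4, -3.7, 7.8]
width: 0.0097
```

carry_out(
  commands=[
    [[255,0,0,0,0,0,1.5],[255,0,0,0,0,0,3.4],[255,0,0,0,0,0,5.3],[255,0,0,0,0,0,7.2],[255,0,0,0,0,0,9],[255,0,0,0,0,0,10],[255,0,0,0,0,0,10]],
  ],
)

```text
time: 64.15
ee_pos: [0.4331, -0.1807, 0.0625]
eef_rot: [0.998, -0.064, 0.003, 0.002]
ft_force: [1.8, -0.6, -1.0]
width: 0.0097
```

```bash
python3 - <<'E'
from h import *
s=r.read_state();print(s['ft_force'],s['torque'],s['width'],s['joint_positions'].round(2));go([0.434,-0.178,0.061])
E
```

```text
[ 1.77606987 -0.57328517 -0.99930915] [-0.15373005 -0.14674054 -0.03676502] 0.009718135280773373 [-0.29  0.16  0.64  2.07 -0.12  0.93  0.28]
shift [ 0.02 -0.11  0.06] turn [ 0.04 -0.07 -0.  ] yaw0 -0.127 d 0.0 rows>= 1
```

carry_out(
  commands=[
    [[255,0,0,0,0,0,1.5],[255,0,0,0,0,0,3.4],[255,0,0,0,0,0,5.3],[255,0,0,0,0,0,7.2],[255,0,0,0,0,0,9.1],[255,0,0,0,0,0,11],[255,0,0,0,0,0,12.5],[255,0,0,0,0,0,13],[255,0,0,0,0,0,13]],
  ],
)

```text
time: 65.28
ee_pos: [0.4334, -0.181, 0.0625]
eef_rot: [0.808, -0.589, 0.004, 0.0]
ft_force: [3.7, -2.2, -4.4]
width: 0.0098
```

```bash
python3 - <<'E'
from h import *
s=r.read_state();print(s['ft_force'],s['torque'],s['width'],s['joint_positions'].round(2));go([0.433,-0.1807,0.0625])
E
```

```text
[ 3.6943929  -2.23183514 -4.37398923] [-0.5923938  -0.46770193 -0.06285291] 0.0097968088403857 [-0.42  0.18  0.78  2.08 -0.15  0.93 -0.82]
shift [-0.02  0.01 -0.  ] turn [-0.05 -0.07  0.  ] yaw0 -1.259 d 0.0 rows>= 1
```

carry_out(
  commands=[
    [[255,0,0,0,0,0,1.5],[255,0,0,0,0,0,3.4],[255,0,0,0,0,0,5.3],[255,0,0,0,0,0,7.2],[255,0,0,0,0,0,9.1],[255,0,0,0,0,0,11],[255,0,0,0,0,0,12.9],[255,0,0,0,0,0,14.8],[255,0,0,0,0,0,16.5],[255,0,0,0,0,0,17],[255,0,0,0,0,0,17]],
  ],
)

```text
time: 66.65
ee_pos: [0.4332, -0.1815, 0.0625]
eef_rot: [-0.199, 0.98, -0.003, 0.002]
ft_force: [2.0, -4.6, -1.5]
width: 0.0099
```

```bash
python3 - <<'E'
from h import *
s=r.read_state();print(s['ft_force'],s['torque'],s['width'],s['joint_positions'].round(2));go([0.433,-0.1807,0.0625])
E
```

```text
[ 2.03816051 -4.58492956 -1.52486519] [-0.72822006  0.12296998 -0.09850272] 0.009936529851586062 [-0.62  0.23  1.02  2.08 -0.24  0.94 -2.22]
shift [-0.    0.03 -0.  ] turn [-0.08  0.04 -0.  ] yaw0 -2.741 d 0.0 rows>= 1
```

carry_out(
  commands=[
    [[200,0,0,0,0,0,0],[130,0,0,0,0,0,0],[130,0,0,0,0,0,0],[130,0,0,0,0,0,0],[130,0,0,0,0,0,0],[130,0,0,-1,0,0,0],[130,0,0,-1.8,0,0,0],[130,0,0,-1.8,0,0,0]],
  ],
)

```text
time: 67.65
ee_pos: [0.4339, -0.1812, 0.1085]
eef_rot: [-0.199, 0.98, -0.003, 0.004]
ft_force: [0.1, 0.3, -0.5]
width: 0.0422
```

carry_out(
  commands=[
    [[130,0,0,0,0,0,-2],[130,0,0,0,0,0,-18],[130,0,0,0,0,0,-18],[130,0,0,0,0,0,-18],[130,0,0,0,0,0,-18],[130,0,0,0,0,0,-18],[130,0,0,0,0,0,-18],[130,0,0,0,0,0,-18],[130,0,0,0,0,0,-18],[130,0,0,0,0,0,-18],[130,0,0,0,0,0,-18]],
  ],
)

```text
time: 69.03
ee_pos: [0.4336, -0.1811, 0.108]
eef_rot: [0.833, -0.553, 0.004, -0.0]
ft_force: [0.1, 0.1, -0.0]
width: 0.0426
```

carry_out(
  commands=[
    [[130,0,0,0,0,0,-2],[130,0,0,0,0,0,-18],[130,0,0,0,0,0,-18],[130,0,0,0,0,0,-18],[130,0,0,0,0,0,-18],[130,0,0,0,0,0,-18],[130,0,0,0,0,0,-18],[130,0,0,0,0,0,-18],[130,0,0,0,0,0,-18],[130,0,0,0,0,0,-18],[130,0,0,0,0,0,-18]],
  ],
)

```text
time: 70.4
ee_pos: [0.4336, -0.1811, 0.1079]
eef_rot: [0.98, 0.197, 0.003, 0.003]
ft_force: [-0.1, -0.9, -0.2]
width: 0.0427
```

```bash
python3 - <<'E'
from h import *
s=r.read_state();print(s['ft_force'],s['joint_positions'].round(2));go([0.433,-0.1807,0.0625],np.radians(23))
im=r.camera('wrist');crop(im,160,100,480,340,2.5,'w24')
E
```

```text
[-0.11249251 -0.89602004 -0.21392808] [-0.44  0.09  0.78  2.04 -0.07  1.03  0.77]
shift [-0.03 -0.04  1.82] turn [ 0.08 -0.06 -0.06] yaw0 0.396 d 0.005 rows>= 1
```

View pics/w24.png

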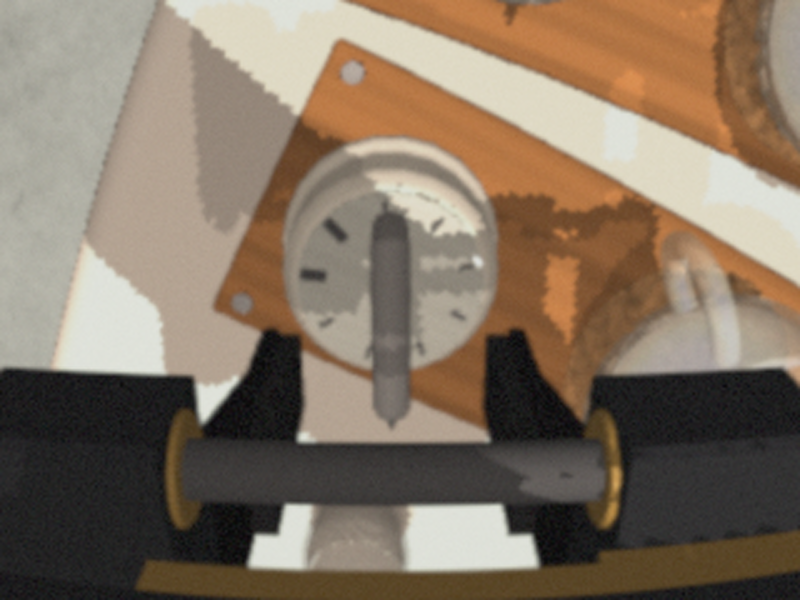

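carry_out(
  commands=[
    [[130,0,0,0.9,0,0,0],[130,0,0,1.8,0,0,0],[130,0,0,1.8,0,0,0],[255,0,0,1.8,0,0,0],[255,0,0,1.8,0,0,0],[255,0,0,1.8,0,0,0],[255,0,0,1.8,0,0,0],[255,0,0,1.8,0,0,0]],
  ],
  grip_force=40,
)

```text
time: 71.45
ee_pos: [0.4334, -0.1816, 0.0632]
eef_rot: [0.98, 0.197, 0.003, 0.003]
ft_force: [-5.0, -0.5, 8.0]
width: 0.01
```

carry_out(
  commands=[
    [[255,0,0,0,0,0,1.5],[255,0,0,0,0,0,3.4],[255,0,0,0,0,0,5.3],[255,0,0,0,0,0,7.2],[255,0,0,0,0,0,9.1],[255,0,0,0,0,0,11],[255,0,0,0,0,0,12.9],[255,0,0,0,0,0,14.8],[255,0,0,0,0,0,16],[255,0,0,0,0,0,16.5],[255,0,0,0,0,0,16.5]],
  ],
)

```text
time: 72.82
ee_pos: [0.4327, -0.1815, 0.0632]
eef_rot: [0.867, -0.499, 0.003, 0.0]
ft_force: [-3.2, 1.0, 6.5]
width: 0.0094
```

```bash
python3 - <<'E'
from h import *
s=r.read_state();print(s['ft_force'],s['torque'],s['joint_positions'].round(2));go([0.433,-0.1807,0.0625])
E
```

```text
[-3.15184801  0.97872169  6.47719693] [ 0.06490808  1.33507037 -0.0282254 ] [-0.61  0.22  1.01  2.08 -0.23  0.94 -0.53]
shift [-0.02 -0.03  0.03] turn [-0.03 -0.06  0.  ] yaw0 -1.044 d 0.0 rows>= 1
```

Not yet at the stop; continue in small steps.

carry_out(
  commands=[
    [[255,0,0,0,0,0,1],[255,0,0,0,0,0,2],[255,0,0,0,0,0,2.5],[255,0,0,0,0,0,2.5]],
  ],
)

```text
time: 73.32
ee_pos: [0.4326, -0.1813, 0.0632]
eef_rot: [0.808, -0.59, 0.003, 0.0]
ft_force: [-0.7, 0.2, 1.3]
width: 0.0096
```

```bash
python3 - <<'E'
from h import *
s=r.read_state();print(s['ft_force'],s['torque'],s['joint_positions'].round(2));go([0.433,-0.1807,0.0625])
E
```

```text
[-0.73811007  0.1566436   1.25979553] [ 0.04203305  0.59223182 -0.02159261] [-0.65  0.24  1.05  2.08 -0.25  0.95 -0.72]
shift [-0.02 -0.02  0.03] turn [-0.04 -0.05  0.  ] yaw0 -1.261 d 0.0 rows>= 1
```

carry_out(
  commands=[
    [[255,0,0,0,0,0,0.8],[255,0,0,0,0,0,1.5],[255,0,0,0,0,0,1.5]],
  ],
)

```text
time: 73.7
ee_pos: [0.4326, -0.1813, 0.0633]
eef_rot: [0.768, -0.64, 0.003, 0.0]
ft_force: [0.0, -0.9, 0.7]
width: 0.0108
```

```bash
python3 - <<'E'
from h import *
s=r.read_state();print(s['ft_force'],s['torque'],s['joint_positions'].round(2));go([0.433,-0.1807,0.0625])
E
```

```text
[ 0.01721809 -0.90185915  0.6700034 ] [-0.23575775  0.433392    0.92182855] [-0.67  0.25  1.08  2.09 -0.27  0.95 -0.84]
shift [-0.02 -0.02  0.03] turn [-0.04 -0.05  0.  ] yaw0 -1.39 d 0.0 rows>= 1
```

At the stop (0.92 N m). Release, rise and check everything.

carry_out(
  commands=[
    [[200,0,0,0,0,0,0],[130,0,0,0,0,0,0],[130,0,0,0,0,0,0],[130,0,0,0,0,0,0],[130,0,0,-1,0,0,0],[130,0,0,-3,0,0,0],[130,0,0,-5,0,0,0],[130,0,0,-7,0,0,0],[130,0,0,-7,0,0,0]],
  ],
)

```text
time: 74.82
ee_pos: [0.4336, -0.181, 0.2413]
eef_rot: [0.768, -0.64, 0.005, -0.003]
ft_force: [0.3, 0.8, -1.2]
width: 0.0426
```

```bash
python3 - <<'E'
from h import *
im=r.camera('wrist');crop(im,160,60,480,300,2.5,'w25')
go([0.44,0.1,0.36],np.radians(90))
print(r.read_state()['joint_positions'].round(3))
E
```

```text
shift [-10.97  -2.35  -4.85] turn [-0.09 -0.03  2.08] yaw0 -1.389 d -0.181 rows>= 5
[-0.897 -0.203  1.097  1.878  0.185  1.353 -1.238]
```

View pics/w25.png

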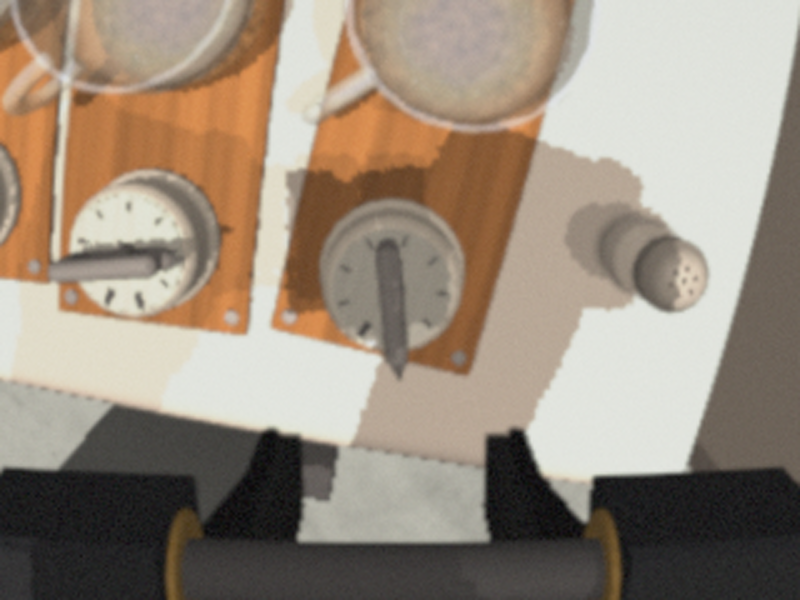

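carry_out(
  commands=[
    [[130,0,0,-2,0,0,-2],[130,-5,-1,-4.5,0,0,-17],[130,-11,-2.3,-4.5,0,0,-17],[130,-11,-2.3,-4.5,0,0,-17],[130,-11,-2.3,-4.5,0,0,-17],[130,-11,-2.3,-4.5,0,0,-17],[130,-11,-2.3,-4.5,0,0,-17],[130,-11,-2.3,-4.5,0,0,-17],[130,-11,-2.3,-4.5,0,0,-17],[130,-11,-2.3,-4.5,0,0,-17],[130,-11,-2.3,-4.5,0,0,-17]],
  ],
)

```text
time: 76.25
ee_pos: [0.4386, 0.1003, 0.351]
eef_rot: [0.999, 0.046, 0.004, 0.001]
ft_force: [-0.5, -0.9, 0.4]
width: 0.0426
```

carry_out(
  commands=[
    [[130,0,0,0,0,0,-2],[130,0,0,0,0,0,-17],[130,0,0,0,0,0,-17],[130,0,0,0,0,0,-17],[130,0,0,0,0,0,-17],[130,0,0,0,0,0,-17],[130,0,0,0,0,0,-17],[130,0,0,0,0,0,-17],[130,0,0,0,0,0,-17],[130,0,0,0,0,0,-17]],
  ],
)

```text
time: 77.5
ee_pos: [0.4386, 0.1004, 0.351]
eef_rot: [0.707, 0.707, 0.002, 0.003]
ft_force: [-0.4, 0.3, -0.7]
width: 0.0426
```

```bash
python3 - <<'E'
from h import *
import pickle
i=r.camera_info('wrist');im=r.camera('wrist');pickle.dump(i,open('i26.pkl','wb'));cv2.imwrite('pics/w26.png',im)
crop(im,100,70,340,250,3.3,'w26a');crop(im,320,70,560,250,3.3,'w26b')
sc=r.camera('scene');crop(sc,230,120,430,300,4,'s26')
print(r.read_state()['joint_positions'].round(3),tool()[0])
E
```

```text
[-1.611 -0.392  0.987  1.714  0.332  1.643  0.938] [0.43863682 0.10022821 0.35103378]
```

View pics/w26a.png

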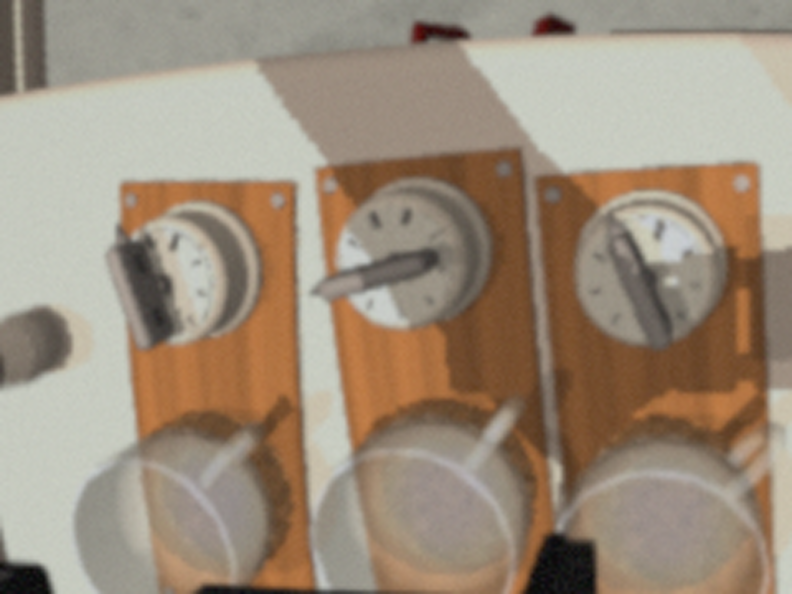

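View pics/w26b.png

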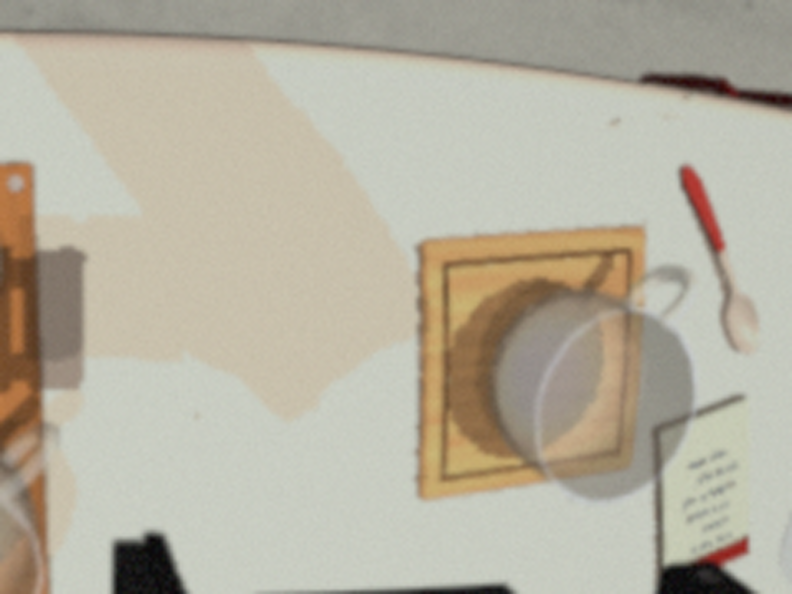

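View pics/s26.png

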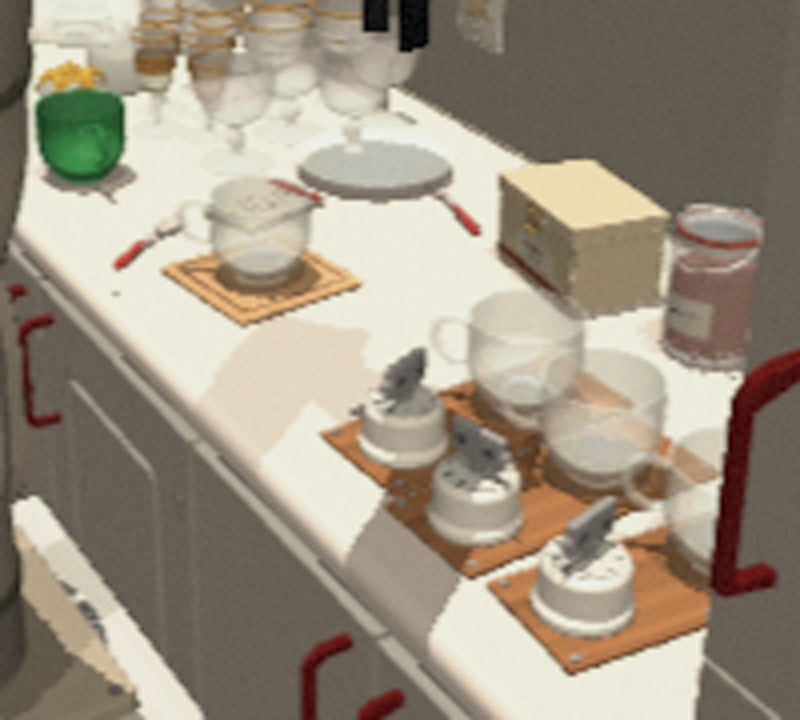

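```bash
python3 - <<'E'
from h import *
import pickle
from scipy.optimize import least_squares
i=pickle.load(open('i26.pkl','rb'))
a=lambda *p:[(100+x/3.3,70+y/3.3) for x,y in p]
b=lambda *p:[(320+x/3.3,70+y/3.3) for x,y in p]
P=lambda p,z:plane('wrist',p,z,i)[:,:2]
for n,f,p,z in [('board mug',b,((536,420),(692,385),(635,306),(600,499)),.096),('R',a,((75,535),(150,450),(215,500)),.094),('d',a,((310,540),(400,448),(500,520)),.094),('L',a,((570,505),(660,469),(765,560)),.094)]:
    q=P(f(*p),z); s=least_squares(lambda c:np.hypot(*(q-c).T)-.050,q.mean(0)); print(n,s.x.round(4),(s.fun*1000).round(1))
print('board',P(b((421,240),(645,228),(630,470),(421,498)),.008).mean(0))
print('M ends',P(a((435,257),(315,293)),.088))
E
```

```text
board mug [0.483  0.4084] [-1.4 -1.4 -0.3 -0.4]
R [ 0.5558 -0.1846] [-0.4  0.2 -0.5]
d [ 0.5546 -0.0433] [-0.8  0.3 -0.9]
L [0.5636 0.0738] [-0.  0. -0.]
board [0.4855736  0.41055349]
M ends [[ 0.41943394 -0.01930912]
 [ 0.43369139 -0.076927  ]]
```

All within a few millimetres; the arm is clear. Handing in.

```bash
python3 - <<'E'
from bench import r
s=r.read_state();print(s['time'],s['ft_force'])
print(r.close_job())
E
```

```text
77.6 [ 0.41610634 -0.2247809  -0.80977695]
the job is handed in; nothing more can be done
None
```

The job is handed in at 77.6 s, and every final check came out within tolerance; no verdict was reported.

**What I did**
- **Ready mug:** the left station's timer had run down, so I moved its mug to the serving board.
- **Steeping mug:** the middle station's timer was still well wound (about 4.3 rad), so I left that mug and its key alone.
- **Fresh mugs:** I stood one on the left coaster and one on the right coaster.
- **Timers:** I wound the left and right keys clockwise to their stops. Torque rose to about 0.75 N m on the left key and 0.92 N m on the right.

**Last checks**
- **Positions:** the board mug measured about 3 mm from the board's centre. The fresh mugs were about 1 mm (left) and 5 mm (right) from their coaster centres.
- **Keys:** both wound keys have their pointed end over the last broad stroke. The middle key reads the same as before within about 3 mm, and the steeping mug within about 4 mm.
- **Surroundings:** the shaker looked upright and unmoved, and the arm was clear of everything.

**What did not go smoothly**
- **Forces:** while I wound the left key, the pull on the wrist reached about 59 N. I released the key and took a better-centred grip.
- **Joint limits:** two arm joints (2 and 3) drifted up to their range limits before the right key. I turned the wrist over clear worktop to bring them back.
- **Camera disagreement:** wrist-camera fixes on the left key's axis from opposite sides differed by about 8 mm. I used a point between them and let the grip forces correct it.

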